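# Index the turntable bin, set the diverter and tip two valves down the chute

### The job

Sort the two engine valves through the chute: turn the turntable bin until its green compartment is squarely under the chute's exit, throw the orange diverter flap fully over so that parts slide to the turntable and not to the grey scrap tub, and lay both valves in the tipping pan. Only then raise the pan by its black handle to tip the valves down the chute, and lower it again, so that both valves finish in the green compartment with turntable and flap left as set. Leave the blue bottle, the piston and the spanner where they are.

Things in the scene. Friction and masses are not known exactly. Their poses are not given: they have to be found in the camera images.
- sorter: Fixed sorting station; its yaw varies. Origin on the bench under the middle of the Y-chute; lengths below marked S are in its frame. The grey chute tower: inside S x +-50, y +-60 mm, outer faces S x +-55, y +-72; front plate up to z 222, rear plate up to z 255, end walls to 246 mm. Turntable on its +y side, scrap tub on -y, tipping pan in front (-x), flap lever behind (+x).
- chute_apex (a point): Top edge inside the chute (S x 0, y 0, z 171 mm), also the flap's axle line along S x. Ramps at 50 degrees fall both ways from here to exit lips at S y +-70, z 88 mm; the +y lip hangs over the turntable, the -y lip over the scrap tub.
- scrap_tub: Fixed grey tub under the chute's other exit, 148 mm along S y, 188 mm along S x, 62 mm high, centre at S y -137; origin at the centre of its underside. No valve belongs in it.
- turntable_centre (a point): Centre of the round turntable bin, 261 mm outer diameter, turning about the vertical; z 10 mm, S x -20, y +165. Floor top z 14, rim up to z 52, dividers up to z 76 within 88 mm of the axis, lower outside. Axes turn with the bin: the green compartment is x>0, y>0, then counter-clockwise from above blue, yellow, red; dividers on the axes. 0.15 N m of friction; stays where left.
- post_0 (a point): One of 8 upright steel turning posts, 13 mm diameter, inside the rim at radius 120 mm, at 22.5 + 45 k degrees from the turntable frame's x axis (this one k = 0, beside green). This point is at the post's top, z 79 mm; bare steel from z 48 up. Pinch or push a post to turn the bin; posts beside or under the chute tower cannot be reached, take another.
- turntable (a joint): Turning angle of the bin, rad, counter-clockwise from above positive, limits -1.2 to 7.5. At 0 and at 6.283 the green compartment is squarely under the chute's exit. A green toolbox, about 150 mm high, stands behind from world x 0.78 m: keep the gripper's body clear of it when taking rear posts, and regrasp if one sweep cannot do.
- green_centre (a point): Point on the floor of the green compartment, 82 mm from the turntable axis on the compartment's middle line.
- drop_point (a point): Fixed point under the chute's turntable exit, where parts land; the green compartment is squarely under the chute when green_centre lies at this point (within 30 mm).
- flap (a joint): Angle of the orange diverter flap about its level axle along S x. At 0 it leans fully over to the scrap tub's side (-y) so that parts slide to the turntable; at 1.396 it leans to the turntable's side (+y) and parts go to the scrap tub; at 0.698 it is upright. Friction of about 0.12 N m holds it where it is left. Lead its knob along the arc: a level push may jam.
- flap_knob (a point): Middle of the orange knob on the flap's lever behind the tower: a level cylinder along S x, 15 mm diameter, 36 mm long (S x 61 to 97), 98 mm from the axle. A flat steel bar 14 x 8 mm (S x 61 to 69) joins it to the axle, in line with the flap. At rest on the tub's side the knob is at S y -63, on the turntable's side at S y +63, z 246 mm; upright z 269.
- pan_hinge (a point): Middle of the tipping pan's hinge line (along S y) at S x -60, z 228 mm; axes turn with the pan and match the sorter's at rest. Aluminium pan, open to the hopper, inside 94 mm deep (back towards the robot), 104 mm wide, walls 26 mm high. At rest its floor slopes 10 degrees down to the rear, so parts roll to the rear wall.
- pan_floor (a point): Middle of the pan's floor, on its upper surface, 48 mm from the hinge line.
- pan_grip (a point): Middle of the pan's black handle, a tongue 18 mm wide (along S y), 14 mm thick, 45 mm long, behind the pan's rear wall; this point is 26 mm behind that wall, 121 mm from the hinge line.
- pan (a joint): Tipping angle of the pan, rad: 0 at rest, grows as the handle is raised, limit 1.3. At 1.0 or more parts slide out into the hopper. It falls back by its own weight (0.25 kg) when let go.
- valve_a: Dark engine valve, 89 mm long, 50 g, lying on its side. Origin under its middle, at bench height as it lies; its y axis runs along the stem from the tip (-44 mm) to the 25 mm diameter head (+27 to +44 mm). The 8 mm thick stem's middle line is about 8 mm above the bench at the origin. Grasp the stem near the origin, across y.
- valve_a_mid (a point): Middle of valve_a on its stem's axis, 9 mm above its origin as it lies.
- valve_b_mid (a point): The same point of valve_b.
- valve_b: A second valve, the same as valve_a.
- blue_bottle: Bystander: blue plastic bottle with a red cap, 48 mm diameter, 195 mm high, upright; origin at the centre of its underside.
- piston: Bystander: grey piston standing on its skirt, about 66 mm diameter, 51 mm high; origin at the centre of its underside.
- spanner: Bystander: open spanner lying flat, 36 x 203 x 6 mm, long along its y; origin at the centre of its underside.

How it is judged:
By the outcome, as a careful person would: the job done as asked, in the order asked, and still so for the second after the job is handed in, with the robot touching nothing.
It also fails if it takes over 72 s, if anything falls off the work surface, if the arm or the gripper's body presses on something with over 40 N, if the wrist force passes 120 N, or if a joint passes its speed limit or range.

### The arm

A 7-joint arm with a two-finger parallel gripper is mounted at the origin on a cart in front of the work surface, level with it; the furniture and walls round the work are solid. World frame = base frame: x ahead of the robot, y to its left, z up, the work surface at z = 0. Lengths are in m, angles in rad, forces in N, time in s.
With the tool pointing down it reaches from about 0.425 to 0.875 m from the base axis. Payload 4.7 kg.
Tool frame: the origin (TCP) lies at the very end of the fingers, on their centre line; the grasp point (between the pads) lies 19 mm behind it; z points along the fingers, y is the line along which they close (so a half turn about z gives the same grasp; the last joint's range is limited). The gripper opens to 85 mm and grips with 20 to 120 N. Pads are 22 mm wide; open, the fingers measure 114 mm over their backs; the gripper's body (76 mm by 85 mm) begins 54 mm behind the grasp point. The pads swing forward as they close: fully open they stand 13 mm farther back than shut.
Start: joints at [1.218, 0.321, -0.07, 1.45, 0.023, 1.371, -0.057], TCP at [0.233, -0.607, 0.231] pointing down, gripper open.
Joint ranges: [-2.86, 2.86], [-0.3, 2.09], [-1.38, 1.24], [0.06, 2.45], [-1.56, 4.7], [0.09, 2.05], [-2.69, 2.69]. Speed limits (rad/s): [2.57, 2.57, 3.14, 3.14, 3.14, 3.14, 3.14].

### API

Orientations are given as a 3x3 rotation matrix whose columns are the frame's x, y, z axes.
In Python, from bench import observe, vision, workorder, models gives the robot as it stands.
- The arm moves only by the shell command python3 -m creep 'ROWS'. ROWS is text: rows parted by semicolons, each of 5 numbers parted by spaces: the shift along the tool's x, y, z in units of 40 mm (1.0 is 40 mm), then the turn about the tool's z in units of 5 degrees (1.0 is 5 degrees), then the finger opening in mm, from 0 to 85.4. A call has 1 to 8 rows; each row shifts and turns the commanded pose from where the row before left it, along the tool's axes as they then stand; what a row does not reach is not made up. A row lasts 1/12 s, in which the tool goes at most 41.7 mm and 7.16 degrees, less where a joint would pass 70% of its speed; a pose out of reach is approached as far as the arm can. A call is refused whole if a number of a shift passes 1 or a number of a turn 1, either way. A call with a gripper value outside its range is refused whole. The fingers move at their own pace and stop on an object; the grip force is fixed at half the most. Time passes only in rows, so rows that do not move let the fingers close. It gives the time, the measured TCP pose, the force, the opening and the grip force at its end, in the units of the state.
- observe(): the state, without advancing time (a new reading comes with each control period).
- vision.snapshot(name): name is "scene" or "top" or "wrist"; returns a dict with "image" (480x640x3 uint8, blue, green, red), "vfov" (degrees; the focal length in pixels is half the picture's height over the tangent of half this angle, whatever the lens; pixels are square), "cx", "cy" (the principal point, pixels), "R" (3x3) and "t" (3): a world point X has camera coordinates R X + t. Camera axes: x right, y down, z forward; pixel columns grow to the right and rows downward; lengths in m; the calibration is good to about 2 mm. A picture is of the moment at which its call begins. There is no depth.
- workorder.close_job(): hands the job in; it is judged then, once.
Trained networks look in a picture, given as the dict that the camera call returned (one of the last four; its "shot" number tells which), for a name from the list of things; names that differ only in an ending like _2 or _b are one class to them, and where a whole thing is asked for, a point or a joint stands for the part that bears it (a point fixed in the world has none). Each returns a list of dicts, best first, with "score" (0 to 1); they miss things now and then, are a little off and sometimes report something else, mostly with a low value. They report only what shows in the picture. A call takes as long as a camera call.
- models.look_for(thing, picture): "extent" ([left, top, width, height] in pixels, round what is visible of it).
- models.regions_of(thing, picture): "region" (480x640 bool, what is visible of it) and "extent" ([left, top, width, height] in pixels, round what is visible of it).
The state is a dict: "clock": time; "joints": joint angles; "qd": joint speeds; "effort": joint torques, N m; "eef_pos": TCP position; "eef_rot": TCP orientation; "force": force on the tool from outside, world axes, zero at the start; "ft_torque": the same for the moment, N m; "opening": opening from 0.0 (shut) to 1.0 (fully open); "gripper_force": force on a finger pad.
Only numpy, scipy, OpenCV 4.12 (cv2) and the standard library are available. Lean on these libraries where they do the work, as an engineer would, in place of code of your own. Each camera call takes 0.05 s, during which the arm holds its last target. There are 200 camera calls.

## Working session

There is one attempt and no reset: what is moved stays moved. The work goes in short steps, Python scripts to look and compute and a shell command to move; the robot and the scene stay as the last step left them, time stands still between calls to the robot, and variables do not carry over. Pictures are saved under pics/ and viewed, at most 10 in all, crops included, and the job is handed in when it is done.

```bash
mkdir -p pics; ls; python3 - <<'E'
from bench import observe, vision, models
import cv2,numpy as np
s=observe(); print({k:np.round(v,3).tolist() for k,v in s.items()})
a=[]
for n in("scene","top"):
    p=vision.snapshot(n); print(n,p["vfov"],p["cx"],p["cy"],np.round(p["R"],3).tolist(),np.round(p["t"],3).tolist())
    cv2.imwrite(f"pics/{n}0.png",p["image"])
    for t in["sorter","turntable","flap_knob","pan","pan_grip","valve_a","blue_bottle","piston","spanner","post_0","scrap_tub"]:
        try: print(t,[(np.round(d["extent"]).tolist(),round(d["score"],2)) for d in models.look_for(t,p)[:4]])
        except Exception as e: print(t,e)
E
```

```text
pics
{'clock': 0.0, 'joints': [1.218, 0.322, -0.07, 1.452, 0.023, 1.371, -0.057], 'qd': [-0.0, 0.001, -0.0, -0.0, -0.0, -0.002, -0.001], 'effort': [-0.0, -49.359, -0.383, -31.433, 0.013, 0.011, 0.0], 'eef_pos': [0.233, -0.606, 0.23], 'eef_rot': [[0.933, 0.359, -0.001], [0.359, -0.933, 0.002], [-0.0, -0.002, -1.0]], 'force': [-0.197, -0.899, -0.564], 'ft_torque': [0.003, 0.032, -0.023], 'gripper_force': 0.0, 'opening': 1.0}
scene 51.99393913082858 314.02567067462905 235.72501364559514 [[-0.64, 0.769, 0.006], [0.693, 0.58, -0.427], [-0.332, -0.269, -0.904]] [0.42, -0.317, 1.404]
sorter [([254.0, 200.0, 221.0, 192.0], 0.79)]
turntable []
flap_knob [([332.0, 259.0, 53.0, 63.0], 0.65)]
pan [([342.0, 198.0, 70.0, 60.0], 0.45), ([355.0, 273.0, 120.0, 120.0], 0.42)]
pan_grip [([346.0, 193.0, 67.0, 65.0], 0.94)]
valve_a [([262.0, 172.0, 36.0, 6.0], 0.53), ([320.0, 200.0, 30.0, 21.0], 0.2)]
blue_bottle [([228.0, 202.0, 25.0, 23.0], 0.7), ([190.0, 144.0, 28.0, 47.0], 0.61)]
piston [([235.0, 130.0, 22.0, 31.0], 0.7)]
spanner [([315.0, 197.0, 35.0, 24.0], 0.48), ([232.0, 129.0, 26.0, 36.0], 0.26)
[... 158 characters left out ...]
.022, -1.0, -0.013], [-0.993, 0.024, -0.112], [0.113, 0.011, -0.994]] [-0.034, 0.589, 1.312]
sorter [([157.0, 172.0, 190.0, 128.0], 0.68)]
turntable [([152.0, 200.0, 90.0, 100.0], 0.75), ([392.0, 229.0, 18.0, 8.0], 0.2)]
flap_knob [([220.0, 176.0, 42.0, 62.0], 0.68), ([153.0, 198.0, 88.0, 98.0], 0.51)]
pan [([234.0, 240.0, 59.0, 60.0], 0.83)]
pan_grip [([235.0, 235.0, 59.0, 67.0], 0.95), ([152.0, 197.0, 90.0, 100.0], 0.39)]
valve_a [([401.0, 229.0, 9.0, 7.0], 0.6), ([386.0, 275.0, 24.0, 24.0], 0.54)]
blue_bottle [([435.0, 223.0, 27.0, 23.0], 0.92)]
piston [([436.0, 275.0, 32.0, 23.0], 0.67)]
spanner []
post_0 [([152.0, 199.0, 88.0, 97.0], 0.71)]
scrap_tub [([284.0, 174.0, 65.0, 77.0], 0.74)]
```

```bash
python3 - <<'E'
import cv2
a=cv2.imread("pics/top0.png")[150:350,130:490]; cv2.imwrite("pics/t1.png",cv2.resize(a,None,fx=2.2,fy=2.2,interpolation=2))
a=cv2.imread("pics/scene0.png")[120:400,160:500]; cv2.imwrite("pics/s1.png",cv2.resize(a,None,fx=2.1,fy=2.1,interpolation=2))
E
```

```text
(no output)
```

View pics/t1.png

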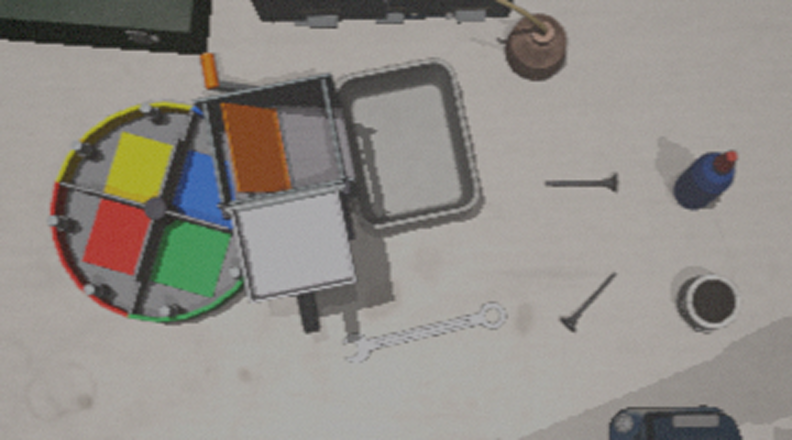

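View pics/s1.png

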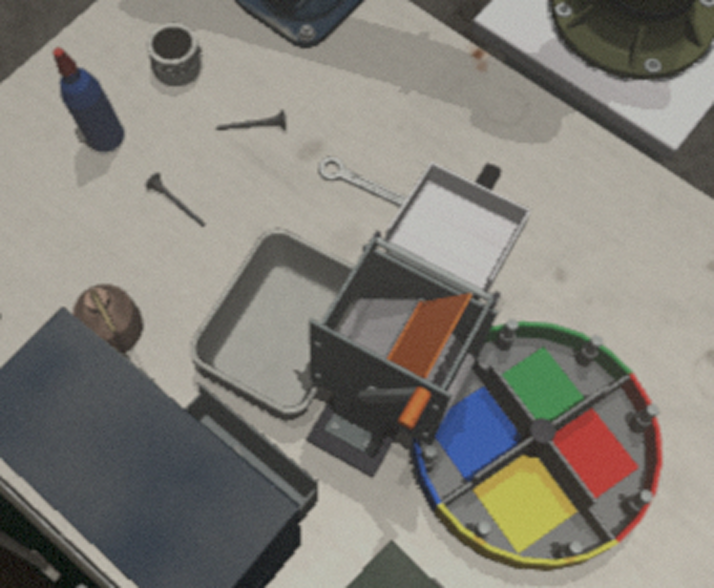

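The top crop shows the following:
- Turntable hub near (155,208), with blue currently on the chute side and green in front.
- Knob at (211,71), on the turntable side, so the flap must be thrown over.
- Handle at (309,312).
- Valves at about (582,183) and (591,299).

The scene crop agrees: knob (415,407), hub (542,430), handle (488,176).

Next I fit the sorter pose from both views.

```bash
cat > h.py <<'E'
import numpy as np, cv2
from scipy.optimize import least_squares
def cam(p):
    f=240/np.tan(np.radians(p["vfov"])/2); return f,p["cx"],p["cy"],np.array(p["R"]),np.array(p["t"])
def proj(p,X):
    f,cx,cy,R,t=cam(p); c=np.atleast_2d(X)@R.T+t; return np.c_[f*c[:,0]/c[:,2]+cx,f*c[:,1]/c[:,2]+cy]
def tri(obs): # [(p,uv),...]
    A=lambda X:np.concatenate([proj(p,X)[0]-uv for p,uv in obs])
    r=least_squares(A,[.6,0,.1]); return r.x,np.abs(r.fun).max()
def plane(p,uv,z):
    f,cx,cy,R,t=cam(p); d=R.T@np.array([(uv[0]-cx)/f,(uv[1]-cy)/f,1]); o=-R.T@t; return o+d*(z-o[2])/d[2]
def S2W(q,P):
    c,s=np.cos(q[2]),np.sin(q[2]); P=np.atleast_2d(P); return np.c_[q[0]+c*P[:,0]-s*P[:,1],q[1]+s*P[:,0]+c*P[:,1],P[:,2]]
E
python3 - <<'E'
from h import *
from bench import vision,observe
import pickle
T=vision.snapshot("top");S=vision.snapshot("scene"); pickle.dump((T,S),open("c.pkl","wb"))
t=lambda u,v:np.array([130+u/2.2,150+v/2.2]); s=lambda u,v:np.array([160+u/2.1,120+v/2.1])
P={"knob":(t(211,71),s(415,407)),"hub":(t(155,208),s(542,430)),"handle":(t(309,312),s(488,176)),"panRL":(t(255,300),s(527,212)),"panRR":(t(355,283),s(433,166)),
"va":(t(582,183),s(181,204)),"vahead":(t(613,183),s(153,185)),"vb":(t(591,299),s(252,122)),"vbhead":(t(568,324),s(281,121)),"bottlecap":(t(732,157),s(59,53)),"rearR":(t(333,75),s(311,320)),"tubR":(t(481,195),s(275,235))}
W={}
for k,(a,b) in P.items():
    W[k],e=tri([(T,a),(S,b)]); print(k,W[k].round(4),round(e,1))
al=np.radians(10);
M={"knob":(.079,.063,.246),"hub":(-.02,.165,.078),"handle":(-.06-.121*np.cos(al),0,.228-.121*np.sin(al)),"rearR":(.055,-.072,.255)}
q=least_squares(lambda q:np.concatenate([proj(c,S2W(q,m))[0]-P[k][i] for k,m in M.items() for i,c in((0,T),(1,S))]),[.6,.1,.2]); print("q",q.x,q.fun.round(1))
q=q.x
for k in M: print(k,"model",S2W(q,M[k])[0].round(4))
np.save("q.npy",q)
# posts: clicks top at z=.079
c=S2W(q,(-.02,.165,0))[0]
for u in[(145,108),(83,150),(55,222),(92,292),(167,314),(237,272)]:
    X=plane(T,t(*u),.074); d=X-c; print("post",X.round(3),"r",np.hypot(d[0],d[1]).round(3),"ang",np.degrees(np.arctan2(d[1],d[0])).round(1))
for u in[(508,333),(590,346),(648,412),(641,498),(577,547),(484,528),(428,450)]:
    X=plane(S,s(*u),.074); d=X-c; print("postS",X.round(3),"r",np.hypot(d[0],d[1]).round(3),"ang",np.degrees(np.arctan2(d[1],d[0])).round(1))
E
```

```text
knob [0.7032 0.139  0.253 ] 0.6
hub [0.5854 0.2365 0.0723] 0.1
handle [0.4571 0.0454 0.2202] 0.7
panRL [0.4701 0.0999 0.2287] 0.9
panRR [ 0.4856 -0.0027  0.2245] 0.5
va [ 0.6109 -0.2719 -0.0052] 1.2
vahead [ 0.6122 -0.3132 -0.0043] 0.2
vb [ 0.4689 -0.2771  0.0049] 0.5
vbhead [ 0.4405 -0.2505 -0.0008] 0.2
bottlecap [ 0.6153 -0.4087  0.1894] 2.1
rearR [0.6974 0.0151 0.2463] 0.6
tubR [ 0.5897 -0.1391  0.051 ] 3.0
q [0.6322427  0.0725521  0.14902099] [-3.4  2.1  3.1  2.7  0.8 -1.2 -1.7 -0.9 -0.3  1.3 -0.8  2.4  1.6 -0.5
 -2.9 -3.5]
knob model [0.701  0.1466 0.246 ]
hub model [0.588  0.2328 0.078 ]
handle model [0.4551 0.046  0.207 ]
rearR model [0.6973 0.0095 0.255 ]
post [0.704 0.248 0.074] r 0.117 ang 7.4
post [0.656 0.321 0.074] r 0.111 ang 52.3
post [0.572 0.353 0.074] r 0.121 ang 97.7
post [0.489 0.309 0.074] r 0.125 ang 142.4
post [0.462 0.222 0.074] r 0.127 ang -175.0
post [0.508 0.14  0.074] r 0.122 ang -130.7
postS [0.521 0.147 0.074] r 0.109 ang -128.1
postS [0.476 0.224 0.074] r 0.112 ang -175.4
postS [0.498 0.311 0.074] r 0.119 ang 138.7
postS [0.58  0.354 0.074] r 0.122 ang 94.0
postS [0.662 0.331 0.074] r 0.123 ang 53.2
postS [0.706 0.249 0.074] r 0.119 ang 7.9
postS [0.679 0.158 0.074] r 0.118 ang -39.4
```

```bash
cat > fit.py <<'E'
from h import *
import pickle
T,S=pickle.load(open("c.pkl","rb"))
t=lambda u,v:np.array([130+u/2.2,150+v/2.2]); s=lambda u,v:np.array([160+u/2.1,120+v/2.1])
al=np.radians(10); pan=lambda r,h,y:(-.06-r*np.cos(al)-h*np.sin(al),y,.228-r*np.sin(al)+h*np.cos(al))
O=[]
def add(m,a,b):
    if a: O.append((T,t(*a),m))
    if b: O.append((S,s(*b),m))
kn=lambda q:(.079,.098*np.sin(q[3]),.171+.098*np.cos(q[3]))
add(kn,(211,71),(415,407)); add(lambda q:(-.02,.165,.078),(155,208),(542,430))
add(lambda q:pan(.121,.007,0),(309,312),(488,176)); add(lambda q:pan(.096,.026,.054),(255,300),(527,212)); add(lambda q:pan(.096,.026,-.054),(355,283),(433,166))
add(lambda q:(.055,-.072,.255),(333,75),(311,320))
def post(k): return lambda q:(-.02+.12*np.cos(q[4]-q[2]+k*np.pi/4),.165+.12*np.sin(q[4]-q[2]+k*np.pi/4),.078)
for k,a,b in[(0,(145,108),(484,528)),(1,(83,150),(577,547)),(2,(55,222),(641,498)),(3,(92,292),(648,412)),(4,(167,314),(590,346)),(5,(237,272),(508,333)),(7,None,(428,450))]: add(post(k),a,b)
r=least_squares(lambda q:np.concatenate([proj(c,S2W(q,m(q)))[0]-uv for c,uv,m in O]),[.63,.07,.15,.6,.12],loss="soft_l1"); q=r.x
print(q.round(4),"post ang",np.degrees(q[4]).round(1)); print(np.array([proj(c,S2W(q,m(q)))[0]-uv for c,uv,m in O]).round(1).tolist())
np.save("q.npy",q)
for n,m in dict(knob=kn(q),handle=pan(.121,0,0),floor=pan(.048,0,0),centre=(-.02,.165,.07),post1=post(1)(q)).items(): print(n,S2W(q,m)[0].round(4))
E
cat > go.py <<'E'
# usage: go.py x y z toolx_angle_deg : tool-frame shifts in units (shift first at current yaw)
import sys,numpy as np
from bench import observe
s=observe(); R=np.array(s["eef_rot"]); p=np.array(s["eef_pos"]); x,y,z,a=map(float,sys.argv[1:])
cur=np.degrees(np.arctan2(R[1,0],R[0,0])); da=(cur-a+180)%360-180
print("pos",p.round(4),"yaw",cur.round(1),"shift units",(R.T@(np.array([x,y,z])-p)/.04).round(2),"turn units",round(da/5,2),"clock",s["clock"])
E
python3 fit.py; python3 go.py .658 .325 .31 52.5
```

```text
[0.6344 0.0754 0.1689 0.5503 0.112 ] post ang 6.4
[[-0.8, 0.0], [-0.5, -0.1], [0.1, -0.8], [-0.7, -0.7], [-0.2, 0.6], [-1.1, 1.1], [-2.3, 1.1], [1.1, -1.9], [0.0, -0.5], [-1.0, -3.2], [-0.3, -2.0], [-2.3, -1.0], [-0.5, -1.0], [-0.2, -0.5], [-3.4, -2.4], [-0.6, -1.0], [-1.0, -0.9], [2.0, -2.6], [-0.8, -1.6], [1.1, -2.8], [-0.2, -2.3], [1.5, -3.9], [-0.5, -1.5], [0.3, -4.9], [0.3, 0.7]]
knob [0.7036 0.1392 0.2545]
handle [0.4578 0.0453 0.207 ]
floor [0.5286 0.0574 0.2197]
centre [0.5869 0.2347 0.07  ]
post1 [0.6618 0.3285 0.078 ]
pos [ 0.2331 -0.6068  0.2313] yaw 21.0 shift units [ 18.27 -17.94  -1.97] turn units -6.3 clock 1.3
```

```bash
python3 -m creep '0 0 -1 0 85; 0 0 -1 0 85; .7 -.69 0 0 85; .7 -.69 0 0 85; .7 -.69 0 0 85; .7 -.69 0 0 85; .7 -.69 0 0 85; .7 -.69 0 0 85'; python3 -m creep '.7 -.69 0 0 85; .7 -.69 0 0 85; .7 -.69 0 0 85; .7 -.69 0 0 85; .7 -.69 0 0 85; .7 -.69 0 0 85; .7 -.69 0 0 85; .7 -.69 0 0 85'; python3 -m creep '.7 -.69 0 0 85; .7 -.69 0 0 85; .7 -.69 0 0 85; .7 -.69 0 0 85; .7 -.69 0 0 85; .7 -.69 0 0 85; .7 -.69 0 0 85; .7 -.69 0 0 85';python3 -m creep '.7 -.69 0 0 85; .7 -.69 0 0 85; 0 0 0 -1 60; 0 0 0 -1 60; 0 0 0 -1 60; 0 0 0 -1 60; 0 0 0 -1 50; 0 0 0 -1 50'; python3 go.py .662 .3285 .056 51.4
```

```text
clock: 1.97
eef_pos: [0.331, -0.3901, 0.3115]
eef_rot: [[0.934, 0.359, 0.0], [0.359, -0.934, -0.001], [-0.0, 0.001, -1.0]]
force: [0.6, -0.6, 0.4]
opening: 1.0
gripper_force: 0.0
clock: 2.63
eef_pos: [0.4609, -0.1036, 0.3117]
eef_rot: [[0.934, 0.358, 0.001], [0.358, -0.934, -0.001], [0.001, 0.001, -1.0]]
force: [0.6, -0.9, -0.1]
opening: 0.997
gripper_force: 0.0
clock: 3.3
eef_pos: [0.5911, 0.1823, 0.3114]
eef_rot: [[0.934, 0.358, 0.001], [0.358, -0.934, -0.0], [0.0, 0.0, -1.0]]
force: [0.5, -0.6, 1.4]
opening: 0.994
gripper_force: 0.0
clock: 3.97
eef_pos: [0.6229, 0.2525, 0.3111]
eef_rot: [[0.626, 0.78, -0.0], [0.78, -0.626, -0.0], [-0.0, -0.0, -1.0]]
force: [-0.7, -0.5, -0.1]
opening: 0.59
gripper_force: 0.0
pos [0.6229 0.2525 0.3111] yaw 51.3 shift units [ 2.09 -0.43  6.38] turn units -0.03 clock 3.9667
```

```bash
python3 -m creep '.7 -.14 0 0 50; .7 -.14 0 0 50; .69 -.15 0 0 50; 0 0 1 0 50; 0 0 1 0 50; 0 0 1 0 50; 0 0 1 0 50; 0 0 0 0 50'; python3 - <<'E'
from bench import vision
import cv2
cv2.imwrite("pics/w1.png",vision.snapshot("wrist")["image"])
E
python3 go.py .662 .3285 .056 51.4
```

```text
clock: 4.63
eef_pos: [0.6583, 0.3247, 0.1411]
eef_rot: [[0.629, 0.778, -0.013], [0.778, -0.629, -0.008], [-0.014, -0.005, -1.0]]
force: [-0.4, -1.1, -2.4]
opening: 0.586
gripper_force: 0.0
pos [0.66   0.3259 0.1461] yaw 51.0 shift units [0.1  0.   2.25] turn units -0.08 clock 4.6833
```

View pics/w1.png

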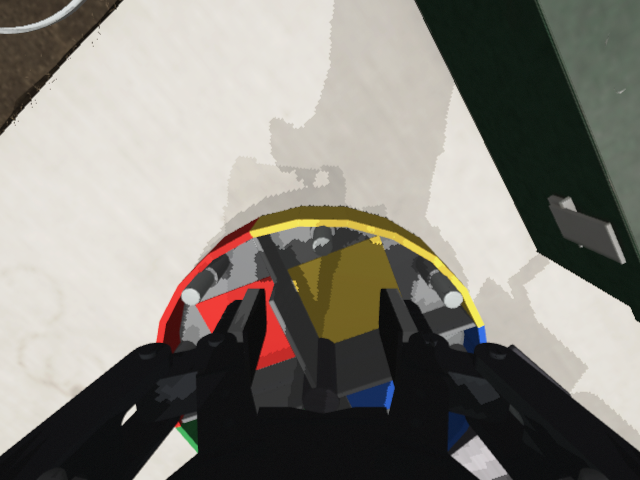

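The wrist view shows the yellow post top at about (322,242), midway between the fingers (columns 255 and 385). I descend and pinch it.

```bash
python3 - <<'E'
from h import *
from bench import vision
p=vision.snapshot("wrist"); print(proj(p,[[.6618,.3285,.079],[.670,.337,.079]]))
E
python3 -m creep '.05 0 1 0 50; .05 0 1 0 50; 0 0 .22 0 50; 0 0 0 0 10; 0 0 0 0 8; 0 0 0 0 8; 0 0 0 0 8; 0 0 0 0 8'
```

```text
[[320.55234452 249.45955757]
 [322.17410403 231.51198598]]
clock: 5.4
eef_pos: [0.6663, 0.333, 0.067]
eef_rot: [[0.629, 0.777, 0.005], [0.777, -0.629, 0.003], [0.006, 0.002, -1.0]]
force: [-1.0, -0.2, 7.2]
opening: 0.118
gripper_force: 58.7
```

```bash
python3 -m creep '-.01 -.26 0 -1 8; -.01 -.26 0 -1 8; -.01 -.26 0 -1 8; -.01 -.26 0 -1 8; -.01 -.26 0 -1 8; -.01 -.26 0 -1 8; -.01 -.26 0 -1 8; -.01 -.26 0 -1 8';python3 -m creep '0 0 0 0 8; 0 0 0 0 8'; python3 - <<'E'
import numpy as np
from bench import observe
s=observe();R=s["eef_rot"];d=np.array(s["eef_pos"])[:2]-[.5869,.2347];print(np.hypot(*d),np.degrees(np.arctan2(d[1],d[0])),np.degrees(np.arctan2(R[1][0],R[0][0])))
E
```

```text
clock: 6.07
eef_pos: [0.5887, 0.3626, 0.067]
eef_rot: [[-0.023, 1.0, 0.006], [1.0, 0.023, 0.007], [0.007, 0.006, -1.0]]
force: [0.8, 3.9, 6.0]
opening: 0.114
gripper_force: 58.9
clock: 6.23
eef_pos: [0.5874, 0.3627, 0.067]
eef_rot: [[-0.02, 1.0, 0.004], [1.0, 0.02, 0.007], [0.006, 0.004, -1.0]]
force: [-1.1, 3.6, 6.5]
opening: 0.115
gripper_force: 59.1
0.1279754793117124 89.7970919404009 91.14704524983206
```

```bash
python3 -m creep '-.01 -.26 0 -1 8; -.01 -.26 0 -1 8; -.01 -.26 0 -1 8; -.01 -.26 0 -1 8; -.01 -.26 0 -1 8; -.01 -.26 0 -1 8; -.01 -.26 0 -1 8; 0 -.06 0 -.2 8';python3 -m creep '0 0 0 0 8; 0 0 0 0 8'; python3 - <<'E'
import numpy as np,cv2
from h import *
from bench import observe,vision
s=observe();R=s["eef_rot"];d=np.array(s["eef_pos"])[:2]-[.5869,.2347];print(np.hypot(*d),np.degrees(np.arctan2(d[1],d[0])),np.degrees(np.arctan2(R[1][0],R[0][0])))
T=vision.snapshot("top");S=vision.snapshot("scene")
a=cv2.resize(T["image"][190:310,140:260],None,fx=4,fy=4,interpolation=2);b=cv2.resize(S["image"][260:400,340:480],None,fx=3.43,fy=3.43,interpolation=2)
cv2.imwrite("pics/tt.png",np.hstack([a[:480,:390],b[:480,:410]]))
E
```

```text
clock: 6.9
eef_pos: [0.5145, 0.3409, 0.067]
eef_rot: [[-0.608, 0.794, 0.001], [0.794, 0.608, 0.009], [0.007, 0.006, -1.0]]
force: [-6.5, 7.8, 7.4]
opening: 0.116
gripper_force: 59.8
clock: 7.07
eef_pos: [0.5148, 0.3411, 0.0669]
eef_rot: [[-0.605, 0.796, 0.0], [0.796, 0.605, 0.009], [0.007, 0.006, -1.0]]
force: [-8.4, 6.0, 10.3]
opening: 0.117
gripper_force: 60.0
0.12850838121900462 124.14141553639743 127.23150605418988
```

View pics/tt.png

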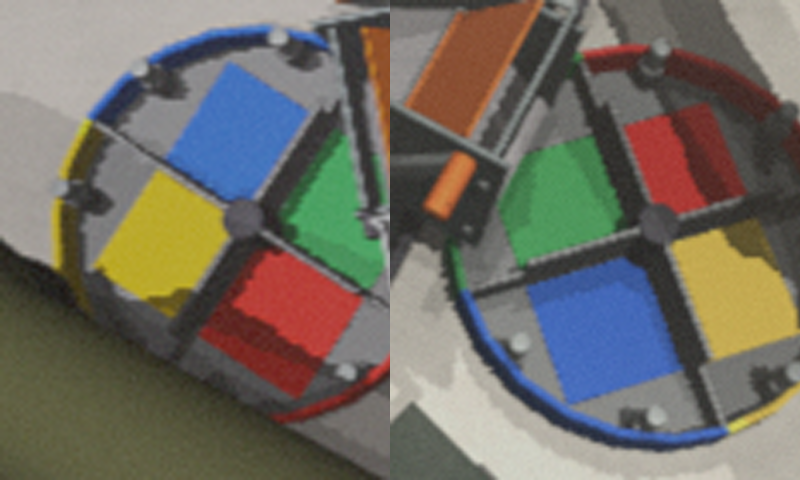

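Green is now under the chute on the right of the top view. I measure its direction from the divider ends.

```bash
python3 - <<'E'
from h import *
import pickle
T,S=pickle.load(open("c.pkl","rb"));q=np.load("q.npy")
c=S2W(q,(-.02,.165,0))[0]
for C,uv,z,n in[(T,(162.5,220.5),.052,90),(S,(438.5,386),.052,90),(S,(359.8,343),.052,0),(S,(396,276),.052,-90),(S,(377.9,360.3),.078,22.5),(S,(417.8,381.3),.078,67.5),(T,(178,207.5),.078,67.5),(T,(209.5,199.5),.078,22.5),(T,(157.5,236.5),.078,112.5),(T,(226.5,282.8),.078,-112.5)]:
    X=plane(C,uv,z);d=X-c;a=np.degrees(np.arctan2(d[1],d[0]));print(n,np.hypot(*d[:2]).round(3),a.round(1),"green mid",((a-n-45+180)%360-180).round(1))
print("targets",np.degrees(q[2])-90,np.degrees(q[2])-83.1)
E
```

```text
90 0.126 57.8 green mid -77.2
90 0.133 56.6 green mid -78.4
0 0.13 -34.3 green mid -79.3
-90 0.126 -124.6 green mid -79.6
22.5 0.12 -9.5 green mid -77.0
67.5 0.122 35.0 green mid -77.5
67.5 0.112 31.5 green mid -81.0
22.5 0.117 -11.4 green mid -78.9
112.5 0.113 79.1 green mid -78.4
-112.5 0.121 -146.8 green mid -79.3
targets -80.32540097269668 -73.42540097269668
```

```bash
python3 -m creep '0 0 0 0 45; 0 0 0 0 45; 0 0 0 0 45; 0 0 -.5 0 45; 0 0 -1 0 45; 0 0 -1 0 45; 0 0 -1 -1 45; 0 0 -1 -1 45'; python3 -m creep '0 0 -1 -1 45; 0 0 -1 -1 45; 0 0 -.2 -1 45; 0 0 0 -1 45; 0 0 0 -1 45; 0 0 0 -1 45; 0 0 0 -1 45; 0 0 0 -1 45'; python3 -m creep '0 0 0 -1 45; 0 0 0 -1 45; 0 0 0 -.5 45; 0 0 0 0 45'; python3 - <<'E'
from h import *
q=np.load("q.npy"); print(S2W(q,(.084,.0513,.2545)))
E
python3 go.py .7077 .1401 .2425 189.7
```

```text
clock: 7.83
eef_pos: [0.5179, 0.3334, 0.2443]
eef_rot: [[-0.733, 0.68, 0.0], [0.68, 0.733, -0.001], [-0.001, -0.001, -1.0]]
force: [0.7, 0.4, -0.7]
opening: 0.526
gripper_force: 0.0
clock: 8.5
eef_pos: [0.5181, 0.3337, 0.3306]
eef_rot: [[-0.999, 0.049, 0.001], [0.049, 0.999, -0.001], [-0.001, -0.001, -1.0]]
force: [0.3, -0.0, -0.6]
opening: 0.528
gripper_force: 0.0
clock: 8.83
eef_pos: [0.518, 0.3338, 0.3305]
eef_rot: [[-0.986, -0.165, 0.0], [-0.165, 0.986, -0.001], [-0.0, -0.001, -1.0]]
force: [-0.2, 0.2, -0.7]
opening: 0.522
gripper_force: 0.0
[[0.70855623 0.14011454 0.2545    ]]
pos [0.518  0.3338 0.3305] yaw -170.5 shift units [-3.88 -5.55  2.21] turn units -0.04 clock 8.8333
```

```bash
python3 -m creep '-.56 -.79 0 0 45; -.56 -.79 0 0 45; -.56 -.79 0 0 45; -.56 -.79 0 0 45; -.56 -.79 0 0 45; -.56 -.79 0 0 45; -.56 -.81 0 0 45; 0 0 0 0 45'; python3 go.py .7085 .1401 .2425 189.7; python3 - <<'E'
from h import *
from bench import vision,models
p=vision.snapshot("wrist"); q=np.load("q.npy"); y,z=.098*np.sin(q[3]),.171+.098*np.cos(q[3])
print(proj(p,S2W(q,[(.061,y,z),(.079,y,z),(.097,y,z)])).round(0))
hsv=cv2.cvtColor(p["image"],cv2.COLOR_BGR2HSV); m=cv2.inRange(hsv,(5,150,80),(18,255,255)); n,l,st,c=cv2.connectedComponentsWithStats(m)
print([(st[i].tolist(),c[i].round()) for i in range(1,n) if st[i][4]>150])
E
```

```text
clock: 9.5
eef_pos: [0.715, 0.1306, 0.3282]
eef_rot: [[-0.989, -0.148, 0.001], [-0.148, 0.989, -0.004], [0.0, -0.004, -1.0]]
force: [0.8, -2.5, -1.9]
opening: 0.523
gripper_force: 0.0
pos [0.715  0.1306 0.3282] yaw -171.5 shift units [0.13 0.27 2.14] turn units -0.24 clock 9.5
[[339. 207.]
 [339. 234.]
 [339. 261.]]
[([266, 16, 67, 168, 8928], array([301., 103.])), ([329, 208, 22, 57, 1208], array([340., 236.]))]
```

The wrist view confirms the model knob to within 2 px, so I settle, correct and descend.

```bash
python3 go.py .7085 .1401 .2425 189.7; python3 -m creep '.1 .15 0 0 45; 0 0 0 0 45; 0 0 0 0 45'; python3 go.py .7085 .1401 .2425 189.7
```

```text
pos [0.7123 0.1349 0.3286] yaw -171.2 shift units [0.07 0.15 2.15] turn units -0.18 clock 9.55
clock: 9.8
eef_pos: [0.7023, 0.1493, 0.3312]
eef_rot: [[-0.986, -0.169, 0.0], [-0.169, 0.986, -0.0], [-0.0, -0.0, -1.0]]
force: [0.2, 0.5, 1.0]
opening: 0.523
gripper_force: 0.0
pos [0.7023 0.1493 0.3312] yaw -170.3 shift units [-0.11 -0.25  2.22] turn units 0.01 clock 9.8
```

```bash
python3 -m creep '-.11 -.25 0 0 45; 0 0 .8 0 45; 0 0 .8 0 45; 0 0 .6 0 45; 0 0 0 0 45; 0 0 0 0 8; 0 0 0 0 8; 0 0 0 0 8'; python3 -m creep '0 0 0 0 8; 0 0 0 0 8'; python3 - <<'E'
import numpy as np
th=np.radians([31.5,23.5,15.5,7.5,-.5,-8.5,-16.5,-24.5,-32.5,-41]); print((np.diff(98*np.sin(th))/40).round(3),(-np.diff(98*np.cos(th))/40).round(3))
E
```

```text
clock: 10.47
eef_pos: [0.7104, 0.1391, 0.2454]
eef_rot: [[-0.986, -0.166, 0.003], [-0.166, 0.986, 0.002], [-0.003, 0.002, -1.0]]
force: [-0.4, 0.6, -0.7]
opening: 0.15
gripper_force: 58.5
clock: 10.63
eef_pos: [0.7104, 0.1391, 0.2453]
eef_rot: [[-0.986, -0.166, 0.004], [-0.166, 0.986, 0.002], [-0.004, 0.001, -1.0]]
force: [-0.6, 1.9, 6.5]
opening: 0.147
gripper_force: 59.1
[-0.303 -0.322 -0.335 -0.341 -0.341 -0.334 -0.32  -0.3   -0.291] [-0.158 -0.114 -0.068 -0.021  0.027  0.074  0.12   0.163  0.217]
```

```bash
python3 -m creep '0 -.3 -.16 0 8; 0 -.32 -.11 0 8; 0 -.34 -.07 0 8; 0 -.34 -.02 0 8; 0 -.34 .03 0 8; 0 -.33 .07 0 8; 0 -.32 .12 0 8; 0 -.3 .16 0 8'; python3 -m creep '0 -.29 .22 0 8; 0 0 0 0 8; 0 0 0 0 8; 0 0 0 0 8';  python3 - <<'E'
import numpy as np
from bench import observe
q=np.load("q.npy");d=np.array(observe()["eef_pos"])[:2]-q[:2];c,s=np.cos(q[2]),np.sin(q[2]);print("S",c*d[0]+s*d[1],-s*d[0]+c*d[1])
E
```

```text
clock: 11.3
eef_pos: [0.7285, 0.0383, 0.244]
eef_rot: [[-0.986, -0.167, 0.006], [-0.167, 0.986, 0.006], [-0.007, 0.005, -1.0]]
force: [3.2, 8.8, 4.7]
opening: 0.15
gripper_force: 60.0
clock: 11.63
eef_pos: [0.7295, 0.0307, 0.2379]
eef_rot: [[-0.985, -0.17, 0.006], [-0.17, 0.985, 0.009], [-0.008, 0.008, -1.0]]
force: [0.4, 9.7, 12.9]
opening: 0.148
gripper_force: 61.5
S 0.08626923411666597 -0.06008959798889743
```

```bash
python3 -m creep '0 -.1 .1 0 8; 0 0 0 0 8; 0 0 0 0 8'; python3 -m creep '0 0.1 -.1 0 8; 0 0 0 0 45; 0 0 0 0 45; 0 0 -.5 0 45; 0 0 -1 0 45; 0 0 -1 0 60; 0 0 0 0 60; 0 0 0 0 60'; python3 - <<'E'
from h import *
from bench import vision
p=vision.snapshot("wrist"); q=np.load("q.npy")
for a in(-40,-37,-34): y,z=.098*np.sin(np.radians(a)),.171+.098*np.cos(np.radians(a)); print(a,proj(p,S2W(q,[(.079,y,z)])).round(0))
hsv=cv2.cvtColor(p["image"],cv2.COLOR_BGR2HSV); m=cv2.inRange(hsv,(5,150,80),(18,255,255)); n,l,st,c=cv2.connectedComponentsWithStats(m)
print([(st[i].tolist(),c[i].round()) for i in range(1,n) if st[i][4]>150])
E
python3 go.py .611 -.272 .14 90
```

```text
clock: 11.88
eef_pos: [0.7297, 0.0306, 0.2376]
eef_rot: [[-0.985, -0.173, 0.008], [-0.173, 0.985, 0.014], [-0.011, 0.012, -1.0]]
force: [-4.8, 12.9, 24.6]
opening: 0.149
gripper_force: 62.7
clock: 12.55
eef_pos: [0.7296, 0.0231, 0.3353]
eef_rot: [[-0.987, -0.163, 0.003], [-0.163, 0.987, -0.001], [-0.003, -0.001, -1.0]]
force: [0.7, 0.3, -0.2]
opening: 0.704
gripper_force: 0.0
-40 [[330. 233.]]
-37 [[336. 234.]]
-34 [[342. 236.]]
[([342, 32, 72, 155, 9493], array([374., 110.])), ([324, 208, 20, 54, 1037], array([334., 235.]))]
pos [0.7292 0.0227 0.3331] yaw -170.6 shift units [ 4.12 -6.78  4.84] turn units 19.88 clock 12.6
```

```bash
python3 -m creep '.46 -.75 0 0 60; .46 -.75 0 0 60; .46 -.75 0 0 60; .46 -.75 0 0 60; .46 -.75 0 0 60; .46 -.75 0 0 60; .46 -.75 0 0 60; .46 -.75 0 0 60'; python3 -m creep '.44 -.75 0 1 60; 0 0 .3 1 60; 0 0 .3 1 60; 0 0 .3 1 60; 0 0 .3 1 60; 0 0 .3 1 60; 0 0 .3 1 60; 0 0 .3 1 60'; python3 -m creep '0 0 0 1 60; 0 0 0 1 60; 0 0 0 1 60; 0 0 0 1 60; 0 0 0 1 60; 0 0 0 1 60; 0 0 0 1 60; 0 0 0 1 60'; python3 -m creep '0 0 0 1 60; 0 0 0 1 60; 0 0 0 1 60; 0 0 0 1 60; 0 0 0 0 60; 0 0 0 0 60';python3 - <<'E'
from h import *
from bench import vision,models
p=vision.snapshot("wrist"); cv2.imwrite("pics/w2.png",p["image"])
for d in models.regions_of("valve_a",p)[:3]:
    m=d["region"]; v,u=np.nonzero(m); print(d["score"],d["extent"],m.sum())
E
python3 go.py .611 -.272 .14 90
```

```text
clock: 13.27
eef_pos: [0.6214, -0.2402, 0.3306]
eef_rot: [[-0.987, -0.164, -0.004], [-0.164, 0.987, -0.0], [0.004, 0.0, -1.0]]
force: [0.3, 0.2, -0.4]
opening: 0.702
gripper_force: 0.0
clock: 13.93
eef_pos: [0.6094, -0.2709, 0.2459]
eef_rot: [[-0.859, 0.512, -0.004], [0.512, 0.859, 0.0], [0.004, -0.002, -1.0]]
force: [0.1, 0.2, -0.0]
opening: 0.699
gripper_force: 0.0
clock: 14.6
eef_pos: [0.6093, -0.2709, 0.2464]
eef_rot: [[-0.328, 0.945, -0.004], [0.945, 0.328, 0.0], [0.002, -0.004, -1.0]]
force: [-0.7, -0.6, -0.1]
opening: 0.703
gripper_force: 0.0
clock: 15.1
eef_pos: [0.6098, -0.2705, 0.2472]
eef_rot: [[0.007, 1.0, -0.003], [1.0, -0.007, 0.0], [0.0, -0.003, -1.0]]
force: [-0.9, -0.1, -0.3]
opening: 0.701
gripper_force: 0.0
0.86 [158.5, 171.5, 69.0, 64.9] 555
0.8 [317.5, 158.1, 16.7, 85.4] 528
pos [ 0.6103 -0.2701  0.2478] yaw 89.6 shift units [-0.05  0.02  2.7 ] turn units -0.08 clock 15.2
```

View pics/w2.png

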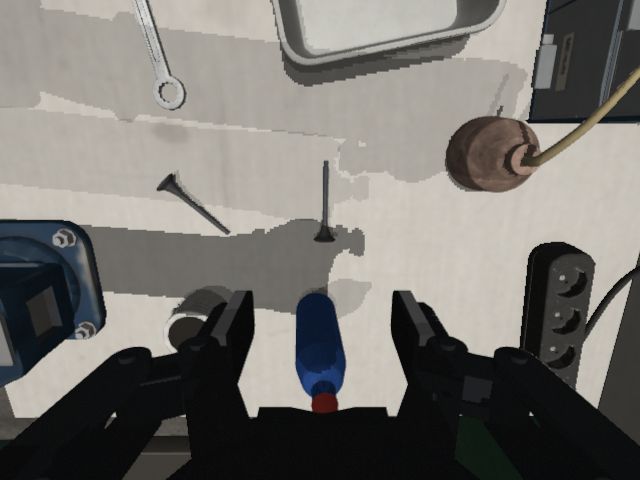

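The wrist view shows valve_a from tip (326,162) to head end (324,241), and valve_b from head (165,183) to tip (229,233). I turn these into world positions.

```bash
python3 - <<'E'
from h import *
from bench import vision
p=vision.snapshot("wrist")
for n,t,h in(("a",(326,161),(324,240)),("b",(229.5,234),(164,182))):
    a,b=plane(p,t,.006),plane(p,h,.010); d=b-a; m=(a+b)/2; print(n,a.round(4),b.round(4),"len",np.hypot(*d[:2]).round(4),"mid",m.round(4),"ang",np.degrees(np.arctan2(d[1],d[0])).round(1))
E
python3 go.py .611 -.272 .004 90
```

```text
a [ 0.6154 -0.2262  0.006 ] [ 0.6127 -0.3136  0.01  ] len 0.0874 mid [ 0.6141 -0.2699  0.008 ] ang -91.8
b [ 0.505 -0.307  0.006] [ 0.4403 -0.2469  0.01  ] len 0.0883 mid [ 0.4727 -0.2769  0.008 ] ang 137.1
pos [ 0.6105 -0.2699  0.2482] yaw 89.6 shift units [-0.06  0.02  6.1 ] turn units -0.08 clock 15.25
```

```bash
python3 -m creep '0 .09 1 0 45; 0 0 1 0 45; 0 0 1 0 45; 0 0 1 0 45; 0 0 1 0 45; 0 0 .6 0 45; 0 0 .3 0 45; 0 0 0 0 45'; python3 go.py .614 -.270 .005 90
```

```text
clock: 15.92
eef_pos: [0.6124, -0.269, 0.0095]
eef_rot: [[0.008, 1.0, -0.005], [1.0, -0.008, 0.003], [0.002, -0.005, -1.0]]
force: [-0.6, -1.0, 0.3]
opening: 0.524
gripper_force: 0.0
pos [ 0.6124 -0.269   0.0095] yaw 89.6 shift units [-0.03  0.04  0.11] turn units -0.09 clock 15.9167
```

```bash
python3 -m creep '0 .04 .08 0 45; 0 0 0 0 0; 0 0 0 0 0; 0 0 0 0 0; 0 0 0 0 0; 0 0 0 0 0; 0 0 0 0 0; 0 0 0 0 0';  python3 -m creep '0 0 -1 0 0; 0 0 -1 0 0; 0 0 -1 0 0; 0 0 -1 0 0; 0 0 -1 0 0; 0 0 -1 0 0; 0 0 -1 -1 0; 0 0 -1 -1 0'; python3 - <<'E'
from h import *
q=np.load("q.npy"); print(S2W(q,[(-.114,0,.231),(-.104,0,.233)]).round(4))
E
python3 go.py .522 .0562 .32 99.7
```

```text
clock: 16.58
eef_pos: [0.6171, -0.2699, 0.0109]
eef_rot: [[0.008, 1.0, 0.002], [1.0, -0.008, -0.001], [-0.001, 0.002, -1.0]]
force: [-0.6, 0.3, 5.7]
opening: 0.001
gripper_force: 2.7
clock: 17.25
eef_pos: [0.6155, -0.2694, 0.3314]
eef_rot: [[-0.169, 0.986, -0.001], [0.986, 0.169, -0.0], [-0.0, -0.001, -1.0]]
force: [0.4, -0.4, -0.7]
opening: -0.002
gripper_force: 0.0
[[0.522  0.0563 0.231 ]
 [0.5319 0.058  0.233 ]]
pos [ 0.6155 -0.2694  0.3314] yaw 99.7 shift units [ 8.42 -0.92  0.28] turn units 0.01 clock 17.25
```

The fingers closed above the stem and missed. I look again at the valve from above.

```bash
python3 -m creep '0 0 0 1 22; 0 0 1 1 22; 0 0 1 0 22; 0 0 0 0 22; 0 0 0 0 22'; python3 - <<'E'
from h import *
from bench import vision,models
p=vision.snapshot("wrist"); cv2.imwrite("pics/w3.png",p["image"])
for d in models.regions_of("valve_a",p)[:3]:
    v,u=np.nonzero(d["region"]); r=cv2.minAreaRect(np.c_[u,v].astype(np.float32)); b=cv2.boxPoints(r)
    e=sorted([(np.linalg.norm(b[i]-b[(i+1)%4]),tuple((b[i]+b[(i+1)%4])/2)) for i in range(4)])[:2]
    a,c=[plane(p,x[1],.008) for x in e]; print(d["score"],[np.round(x[1]) for x in e],a.round(4),c.round(4),"mid",((a+c)/2).round(4),np.degrees(np.arctan2(*(c-a)[1::-1])).round(1))
E
python3 go.py .614 -.270 .003 90
```

```text
clock: 17.67
eef_pos: [0.6144, -0.2698, 0.2475]
eef_rot: [[0.008, 1.0, -0.005], [1.0, -0.008, 0.002], [0.001, -0.005, -1.0]]
force: [0.2, -0.5, 1.7]
opening: 0.256
gripper_force: 0.0
0.81 [array([160., 181.], dtype=float32), array([219., 239.], dtype=float32)] [ 0.438  -0.2456  0.008 ] [ 0.4961 -0.3119  0.008 ] mid [ 0.467  -0.2788  0.008 ] -48.8
0.8 [array([315., 162.], dtype=float32), array([320., 242.], dtype=float32)] [ 0.6074 -0.2269  0.008 ] [ 0.6115 -0.3163  0.008 ] mid [ 0.6094 -0.2716  0.008 ] -87.4
pos [ 0.6171 -0.2696  0.2518] yaw 89.5 shift units [-0.01 -0.09  6.22] turn units -0.1 clock 17.7667
```

```bash
python3 -m creep '-.05 -.19 .8 -.6 30; 0 0 1 0 30; 0 0 1 0 30; 0 0 1 0 30; 0 0 1 0 30; 0 0 .9 0 30; 0 0 .1 0 30; 0 0 0 0 30'; python3 -m creep '0 0 0 0 30; 0 0 0 0 30';  python3 go.py .6094 -.2716 .003 92.6
```

```text
clock: 18.43
eef_pos: [0.6088, -0.2716, 0.0178]
eef_rot: [[-0.044, 0.999, -0.001], [0.999, 0.044, 0.001], [0.001, -0.001, -1.0]]
force: [0.5, -0.4, 0.6]
opening: 0.352
gripper_force: 0.0
clock: 18.6
eef_pos: [0.6116, -0.2722, 0.0219]
eef_rot: [[-0.044, 0.999, 0.006], [0.999, 0.044, -0.002], [-0.003, 0.006, -1.0]]
force: [-1.0, 0.5, 0.8]
opening: 0.351
gripper_force: 0.0
pos [ 0.6116 -0.2722  0.0219] yaw 92.5 shift units [ 0.02 -0.06  0.47] turn units -0.02 clock 18.6
```

```bash
python3 -m creep '0 -.05 .3 0 30; 0 0 .15 0 30; 0 0 0 0 30; 0 0 0 0 30; 0 0 0 0 30';  python3 go.py .6094 -.2716 .002 92.6
```

```text
clock: 19.02
eef_pos: [0.6065, -0.2717, -0.0002]
eef_rot: [[-0.044, 0.999, -0.0], [0.999, 0.044, -0.0], [-0.0, -0.0, -1.0]]
force: [-0.5, 0.1, 0.5]
opening: 0.354
gripper_force: 0.3
pos [ 6.065e-01 -2.717e-01 -2.000e-04] yaw 92.5 shift units [ 0.    0.07 -0.06] turn units -0.02 clock 19.0167
```

```bash
python3 -m creep '0 .05 -.04 0 30; 0 0 0 0 0; 0 0 0 0 0; 0 0 0 0 0; 0 0 0 0 0; 0 0 0 0 0; 0 0 0 0 0; 0 0 -.2 0 0'; python3 go.py .6094 -.2716 .002 92.6
```

```text
clock: 19.68
eef_pos: [0.6072, -0.2712, 0.0078]
eef_rot: [[-0.044, 0.999, -0.003], [0.999, 0.044, 0.001], [0.001, -0.003, -1.0]]
force: [-0.7, -0.0, -1.1]
opening: 0.05
gripper_force: 58.7
pos [ 0.6072 -0.2712  0.0078] yaw 92.5 shift units [-0.01  0.05  0.14] turn units -0.02 clock 19.6833
```

Gripped (opening 0.05, force 58.7 N). I lift, go to the pan and check with the wrist camera.

```bash
python3 -m creep '0 0 -1 0 0; 0 0 -1 0 0; 0 0 -1 0 0; 0 0 -1 0 0; 0 0 -1 0 0; 0 0 -1 0 0; 0 0 -1 -1 0; 0 0 -1 -.44 0'; python3 go.py .522 .0562 .32 99.7
```

```text
clock: 20.35
eef_pos: [0.6079, -0.2713, 0.3318]
eef_rot: [[-0.172, 0.985, 0.0], [0.985, 0.172, -0.001], [-0.001, -0.0, -1.0]]
force: [1.1, -0.4, -0.5]
opening: 0.054
gripper_force: 58.8
pos [ 0.6079 -0.2713  0.3318] yaw 99.9 shift units [ 8.44 -0.7   0.29] turn units 0.05 clock 20.35
```

```bash
python3 -m creep '.9 -.08 0 0 0; .9 -.08 0 0 0; .9 -.08 0 0 0; .9 -.08 0 0 0; .9 -.08 0 0 0; .9 -.08 0 0 0; .9 -.07 0 0 0; .9 -.07 0 0 0'; python3 -m creep '.8 -.06 0 0 0; .44 -.02 0 0 0; 0 0 0 0 0; 0 0 0 0 0; 0 0 0 0 0'; python3 go.py .522 .0562 .26 99.7; python3 - <<'E'
from h import *
from bench import vision
p=vision.snapshot("wrist"); q=np.load("q.npy"); im=p["image"].copy()
al=np.radians(10)
for r,h,y in[(.094,.026,.052),(.094,.026,-.052),(0,.026,.052),(0,.026,-.052),(.094,0,.052),(.094,0,-.052),(.055,0,0),(.121,.007,0)]:
    u=proj(p,S2W(q,(-.06-r*np.cos(al)-h*np.sin(al),y,.228-r*np.sin(al)+h*np.cos(al))))[0]; print(r,h,y,u.round()); cv2.drawMarker(im,tuple(int(x) for x in u.round()),(0,0,255),0,10)
cv2.imwrite("pics/w4.png",im)
E
```

```text
clock: 21.02
eef_pos: [0.5345, 0.01, 0.3294]
eef_rot: [[-0.169, 0.986, -0.0], [0.986, 0.169, -0.001], [-0.001, -0.0, -1.0]]
force: [0.6, 0.4, -0.2]
opening: 0.049
gripper_force: 58.9
clock: 21.43
eef_pos: [0.5242, 0.0554, 0.3293]
eef_rot: [[-0.168, 0.986, 0.0], [0.986, 0.168, -0.001], [-0.001, -0.0, -1.0]]
force: [0.3, -0.8, -1.8]
opening: 0.052
gripper_force: 58.9
pos [0.5242 0.0554 0.3293] yaw 99.6 shift units [ 0.03 -0.05  1.73] turn units -0.01 clock 21.4333
0.094 0.026 0.052 [252. 164.]
0.094 0.026 -0.052 [260. 307.]
0 0.026 0.052 [398. 166.]
0 0.026 -0.052 [389. 318.]
0.094 0 0.052 [265. 161.]
0.094 0 -0.052 [271. 292.]
0.055 0 0 [318. 232.]
0.121 0.007 0 [231. 231.]
```

View pics/w4.png

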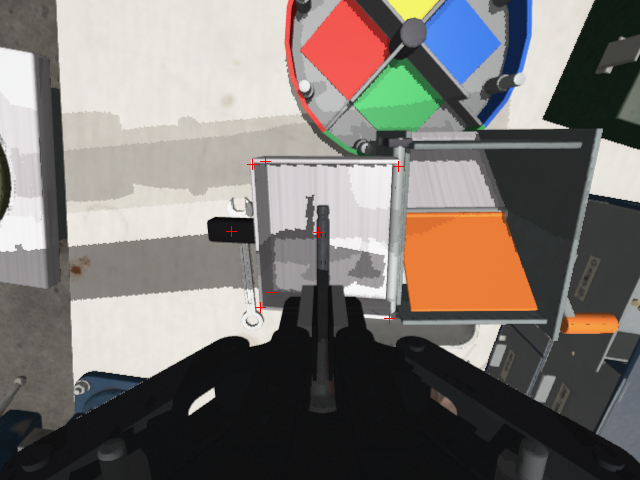

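The pan outline matches the model, with corners at (252,164) and (398,166). The flap leans to the tub side, and the valve is held parallel to the pan's width with its tip at (322,206). I compute the clearance before lowering.

```bash
python3 - <<'E'
from h import *
from bench import vision,observe
p=vision.snapshot("wrist"); q=np.load("q.npy"); c,s=np.cos(q[2]),np.sin(q[2]); o=np.array(observe()["eef_pos"])
for n,X in(("tip",plane(p,(322,206),o[2]+.005)),("tcp",o)): d=X[:2]-q[:2]; print(n,(c*d[0]+s*d[1]).round(4),(-s*d[0]+c*d[1]).round(4))
E
python3 -m creep '0 -.05 .7 0 0; 0 0 .7 0 0; 0 0 .5 0 0; 0 0 .35 0 0; 0 0 0 0 0; 0 0 0 0 0; 0 0 0 0 0'; python3 go.py .522 .0562 .231 99.7
```

```text
tip -0.1109 0.0437
tcp -0.112 -0.0019
clock: 22.12
eef_pos: [0.5228, 0.0558, 0.2403]
eef_rot: [[-0.168, 0.986, 0.001], [0.986, 0.168, 0.001], [0.0, 0.001, -1.0]]
force: [-1.0, -0.6, -0.4]
opening: 0.054
gripper_force: 58.9
pos [0.5228 0.0558 0.2403] yaw 99.7 shift units [ 0.01 -0.02  0.23] turn units -0.01 clock 22.1167
```

```bash
python3 -m creep '0 0 .2 0 0; 0 0 .14 0 0; 0 0 0 0 0; 0 0 0 0 0; 0 0 0 0 10; 0 0 0 0 20; 0 0 0 0 22; 0 0 0 0 22'; python3 go.py .522 .0562 .226 99.7; python3 -m creep '0 0 -.4 0 22; 0 0 -.8 0 22; 0 0 -.8 0 22; 0 0 -.4 0 22; 0 0 0 0 22; 0 0 0 0 22'; python3 - <<'E'
from h import *
from bench import vision
p=vision.snapshot("wrist"); cv2.imwrite("pics/w5.png",p["image"])
E
python3 go.py .471 -.278 .33 137
```

```text
clock: 22.78
eef_pos: [0.5222, 0.0563, 0.2259]
eef_rot: [[-0.169, 0.986, 0.0], [0.986, 0.169, -0.0], [-0.0, 0.0, -1.0]]
force: [-0.1, -0.4, 0.1]
opening: 0.26
gripper_force: 0.0
pos [0.5222 0.0563 0.2259] yaw 99.7 shift units [-0. -0. -0.] turn units 0.0 clock 22.7833
clock: 23.28
eef_pos: [0.5225, 0.0564, 0.3224]
eef_rot: [[-0.169, 0.986, 0.002], [0.986, 0.169, -0.0], [-0.001, 0.002, -1.0]]
force: [-0.2, -0.1, -0.3]
opening: 0.253
gripper_force: 0.0
pos [0.5219 0.0561 0.3213] yaw 99.7 shift units [-8.02 -2.66 -0.21] turn units -7.46 clock 23.3333
```

View pics/w5.png

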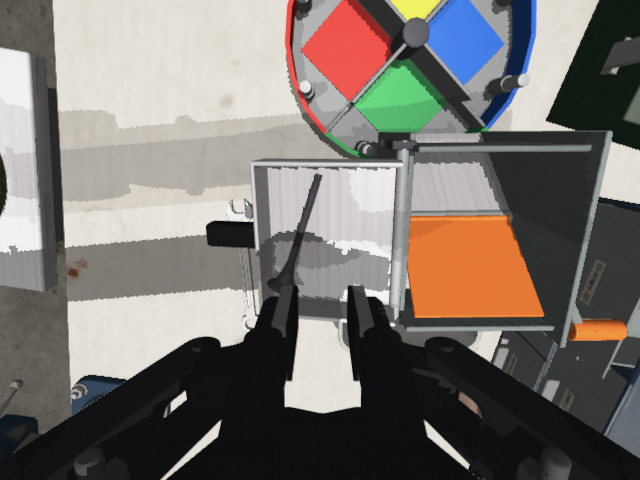

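Valve_a lies in the pan, with its head at (278,285) and tip at (318,177). On to valve_b.

```bash
python3 -m creep '-.89 -.3 -.1 0 30; -.89 -.3 -.1 0 30; -.89 -.3 0 0 30; -.89 -.3 0 0 30; -.89 -.3 0 0 30; -.89 -.3 0 0 30; -.89 -.3 0 0 30; -.89 -.3 0 0 30'; python3 -m creep '-.89 -.26 0 0 30; 0 0 .3 -1 30; 0 0 .3 -1 30; 0 0 .3 -1 30; 0 0 .3 -1 30; 0 0 .4 -1 30; 0 0 .3 -1 30; 0 0 0 -1 30'; python3 -m creep '0 0 0 -.46 30; 0 0 0 0 30; 0 0 0 0 30; 0 0 0 0 30'; python3 - <<'E'
from h import *
from bench import vision,models
p=vision.snapshot("wrist"); cv2.imwrite("pics/w6.png",p["image"])
for d in models.regions_of("valve_a",p)[:3]:
    v,u=np.nonzero(d["region"]); print(d["score"],d["extent"]); r=cv2.minAreaRect(np.c_[u,v].astype(np.float32)); b=cv2.boxPoints(r)
    e=sorted([(np.linalg.norm(b[i]-b[(i+1)%4]),tuple((b[i]+b[(i+1)%4])/2)) for i in range(4)])[:2]
    a,c=[plane(p,x[1],.008) for x in e]; print([np.round(x[1]) for x in e],"mid",((a+c)/2).round(4),np.degrees(np.arctan2(*(c-a)[1::-1])).round(1))
E
python3 go.py .471 -.278 .02 137
```

```text
clock: 24.0
eef_pos: [0.4741, -0.2423, 0.3282]
eef_rot: [[-0.168, 0.986, -0.002], [0.986, 0.168, 0.0], [0.001, -0.002, -1.0]]
force: [0.8, 0.5, 0.3]
opening: 0.354
gripper_force: 0.0
clock: 24.67
eef_pos: [0.4689, -0.2766, 0.2494]
eef_rot: [[-0.707, 0.707, -0.006], [0.707, 0.707, 0.004], [0.007, -0.001, -1.0]]
force: [-0.9, -1.7, 0.2]
opening: 0.353
gripper_force: 0.0
clock: 25.0
eef_pos: [0.4709, -0.2774, 0.2531]
eef_rot: [[-0.731, 0.683, -0.001], [0.683, 0.731, 0.001], [0.001, -0.0, -1.0]]
force: [-0.3, -0.2, 0.4]
opening: 0.347
gripper_force: 0.0
0.59 [313.3, 156.3, 23.0, 82.8]
[array([323., 158.], dtype=float32), array([323., 235.], dtype=float32)] mid [ 0.4699 -0.2744  0.008 ] -43.0
0.41 [296.1, 328.0, 48.8, 84.5]
[array([322., 325.], dtype=float32), array([322., 412.], dtype=float32)] mid [ 0.6344 -0.4306  0.008 ] -43.1
pos [ 0.4711 -0.2775  0.2535] yaw 137.0 shift units [-0.01 -0.01  5.84] turn units -0.0 clock 25.1
```

View pics/w6.png

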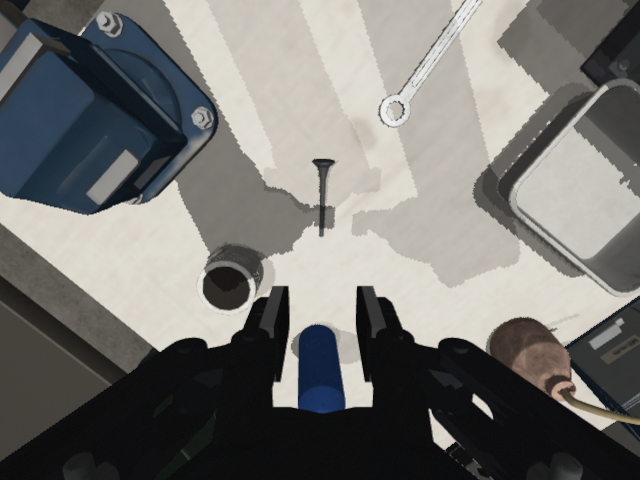

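Valve_b is lined up with the fingers, from head (323,158) to tip (322,235). I descend.

```bash
python3 -m creep '.05 0 1 0 30; 0 0 1 0 30; 0 0 1 0 30; 0 0 1 0 30; 0 0 1 0 30; 0 0 .7 0 30; 0 0 0 0 30; 0 0 0 0 30'; python3 -m creep '0 0 0 0 30; 0 0 0 0 30'; python3 go.py .470 -.2757 .002 137
```

```text
clock: 25.77
eef_pos: [0.4692, -0.2754, 0.025]
eef_rot: [[-0.732, 0.682, -0.002], [0.682, 0.732, 0.002], [0.003, 0.0, -1.0]]
force: [-0.2, 0.2, 0.3]
opening: 0.351
gripper_force: 0.0
clock: 25.93
eef_pos: [0.4717, -0.2772, 0.0283]
eef_rot: [[-0.731, 0.682, 0.003], [0.682, 0.731, -0.003], [-0.004, 0.0, -1.0]]
force: [0.7, -0.1, 0.7]
opening: 0.352
gripper_force: 0.0
pos [ 0.4717 -0.2772  0.0283] yaw 137.0 shift units [ 0.06 -0.    0.66] turn units 0.0 clock 25.9333
```

```bash
python3 -m creep '.03 0 .4 0 30; 0 0 .22 0 30; 0 0 0 0 30; 0 0 0 0 30; 0 0 0 0 30'; python3 go.py .470 -.2757 .002 137
```

```text
clock: 26.35
eef_pos: [0.4695, -0.2757, 0.0018]
eef_rot: [[-0.732, 0.682, 0.001], [0.682, 0.732, -0.001], [-0.001, 0.0, -1.0]]
force: [0.9, 0.0, -0.1]
opening: 0.352
gripper_force: 0.0
pos [ 0.4695 -0.2757  0.0018] yaw 137.0 shift units [-0.01  0.01 -0.  ] turn units 0.0 clock 26.35
```

```bash
python3 -m creep '0 0 0 0 0; 0 0 0 0 0; 0 0 0 0 0; 0 0 0 0 0; 0 0 0 0 0; 0 0 0 0 0; 0 0 -.5 0 0; 0 0 -.7 0 0'; python3 -m creep '0 0 -1 0 0; 0 0 -1 1 0; 0 0 -1 1 0; 0 0 -1 1 0; 0 0 -1 1 0; 0 0 -1 1 0; 0 0 -1 1 0; 0 0 0 1 0'; python3 -m creep '0 0 0 .46 0; 0 0 0 0 0'; python3 - <<'E'
from h import *
q=np.load("q.npy"); print(S2W(q,[(-.0935,0,.231)]).round(4))
E
python3 go.py .5422 .0597 .33 99.7
```

```text
clock: 27.02
eef_pos: [0.4665, -0.2741, 0.0468]
eef_rot: [[-0.732, 0.682, -0.005], [0.682, 0.732, 0.004], [0.006, -0.0, -1.0]]
force: [-0.5, -0.7, 0.4]
opening: 0.049
gripper_force: 59.0
clock: 27.68
eef_pos: [0.4719, -0.2762, 0.3366]
eef_rot: [[-0.204, 0.979, 0.009], [0.979, 0.204, -0.007], [-0.009, 0.007, -1.0]]
force: [1.2, -0.2, -1.2]
opening: 0.051
gripper_force: 59.0
clock: 27.85
eef_pos: [0.4689, -0.2754, 0.3291]
eef_rot: [[-0.168, 0.986, 0.0], [0.986, 0.168, -0.001], [-0.001, -0.0, -1.0]]
force: [-0.6, -0.3, -0.7]
opening: 0.051
gripper_force: 59.0
[[0.5422 0.0597 0.231 ]]
pos [ 0.4689 -0.2754  0.3291] yaw 99.7 shift units [ 7.95  3.21 -0.03] turn units -0.01 clock 27.85
```

```bash
python3 -m creep '.88 .36 0 0 0; .88 .36 0 0 0; .88 .36 0 0 0; .88 .36 0 0 0; .88 .36 0 0 0; .88 .36 0 0 0; .88 .36 0 0 0; .88 .36 0 0 0'; python3 -m creep '.6 .2 0 0 0; .3 .13 0 0 0; 0 0 0 0 0; 0 0 0 0 0; 0 0 0 0 0; 0 0 0 0 0'; python3 go.py .5422 .0597 .231 99.7;  python3 - <<'E'
from h import *
from bench import vision,observe
p=vision.snapshot("wrist"); q=np.load("q.npy"); cv2.imwrite("pics/w7.png",p["image"][120:400,180:460])
E
```

```text
clock: 28.52
eef_pos: [0.5345, 0.0231, 0.3282]
eef_rot: [[-0.17, 0.986, -0.001], [0.986, 0.17, -0.001], [-0.001, -0.001, -1.0]]
force: [1.3, -0.5, 0.3]
opening: 0.048
gripper_force: 59.0
clock: 29.02
eef_pos: [0.5418, 0.0572, 0.3284]
eef_rot: [[-0.166, 0.986, -0.001], [0.986, 0.166, -0.001], [-0.001, -0.001, -1.0]]
force: [0.0, 0.7, -0.9]
opening: 0.05
gripper_force: 59.0
pos [0.5418 0.0572 0.3284] yaw 99.6 shift units [0.06 0.02 2.44] turn units -0.03 clock 29.0167
```

View pics/w7.png

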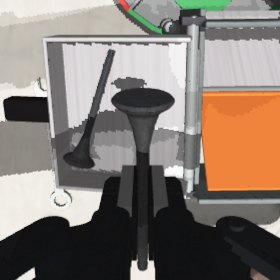

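Valve_b's head end is at about (320,210), clear of valve_a's tip. I lower and release it.

```bash
python3 -m creep '.04 .02 .7 0 0; 0 0 .7 0 0; 0 0 .5 0 0; 0 0 .3 0 0; 0 0 .15 0 0; 0 0 0 0 0; 0 0 0 0 0; 0 0 0 0 0'; python3 go.py .5422 .0597 .231 99.7
```

```text
clock: 29.73
eef_pos: [0.5432, 0.0612, 0.2362]
eef_rot: [[-0.168, 0.986, 0.002], [0.986, 0.168, 0.0], [-0.0, 0.002, -1.0]]
force: [-0.2, 0.6, -0.1]
opening: 0.052
gripper_force: 59.0
pos [0.5432 0.0612 0.2362] yaw 99.7 shift units [-0.03 -0.03  0.13] turn units -0.0 clock 29.7333
```

```bash
python3 -m creep '0 0 .12 0 0; 0 0 0 0 0; 0 0 0 0 10; 0 0 0 0 18; 0 0 0 0 18; 0 0 0 0 18; 0 0 -.4 0 18; 0 0 -.8 0 18'; python3 -m creep '0 0 -1 0 18; 0 0 -.3 -1 40; 0 0 0 -1 40; 0 0 0 -1 40; 0 0 0 -1 40; 0 0 0 0 40'; python3 - <<'E'
from h import *
from bench import vision,observe
S=vision.snapshot("scene");T=vision.snapshot("top")
p=vision.snapshot("wrist"); cv2.imwrite("pics/w8.png",np.hstack([p["image"][60:400,120:500],cv2.resize(S["image"][180:290,320:430],None,fx=3.09,fy=3.09)]))
E
python3 go.py .4578 .0453 .32 189.7
```

```text
clock: 30.4
eef_pos: [0.5403, 0.0603, 0.2755]
eef_rot: [[-0.169, 0.986, -0.006], [0.986, 0.169, -0.0], [0.001, -0.006, -1.0]]
force: [0.5, -0.2, -0.2]
opening: 0.21
gripper_force: 0.0
clock: 30.9
eef_pos: [0.5425, 0.0611, 0.3303]
eef_rot: [[-0.498, 0.867, 0.0], [0.867, 0.498, 0.0], [-0.0, 0.0, -1.0]]
force: [0.0, 0.4, -0.8]
opening: 0.467
gripper_force: 0.0
pos [0.5423 0.0611 0.3301] yaw 119.6 shift units [ 0.7  -2.03  0.25] turn units -14.02 clock 31.05
```

View pics/w8.png

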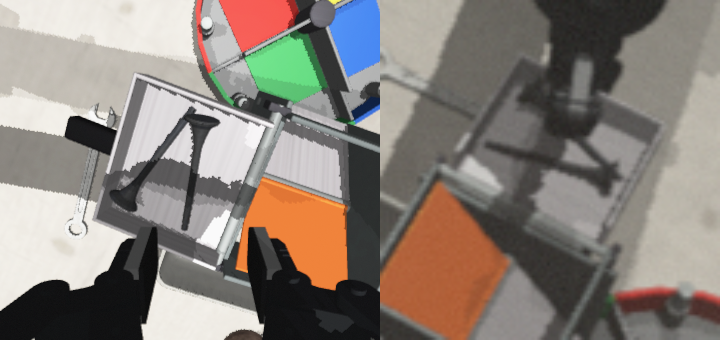

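Both valves lie in the pan. Turn 14 units and go to the handle.

```bash
python3 -m creep '.35 -.9 0 0 40; .35 -.9 0 0 40; 0 -.23 0 -1 40; 0 0 0 -1 40; 0 0 0 -1 40; 0 0 0 -1 40; 0 0 0 -1 40; 0 0 0 -1 40'; python3 -m creep '0 0 0 -1 40; 0 0 0 -1 40; 0 0 0 -1 40; 0 0 0 -1 40; 0 0 0 -1 40; 0 0 0 -1 40; 0 0 0 -1 40; 0 0 0 -1 40'; python3 -m creep '0 0 0 0 40; 0 0 0 0 40;0 0 0 0 40'; python3 go.py .4578 .0453 .193 189.7
```

```text
clock: 31.72
eef_pos: [0.4791, 0.0474, 0.3341]
eef_rot: [[-0.867, 0.499, -0.002], [0.499, 0.867, -0.002], [0.001, -0.003, -1.0]]
force: [-0.0, 1.3, -0.5]
opening: 0.467
gripper_force: 0.0
clock: 32.38
eef_pos: [0.4791, 0.0475, 0.3341]
eef_rot: [[-0.985, -0.175, -0.002], [-0.175, 0.985, -0.001], [0.003, -0.001, -1.0]]
force: [-0.1, 0.1, -0.1]
opening: 0.463
gripper_force: 0.0
clock: 32.63
eef_pos: [0.4791, 0.0474, 0.3341]
eef_rot: [[-0.985, -0.17, -0.003], [-0.17, 0.985, -0.001], [0.003, -0.001, -1.0]]
force: [0.5, 0.6, 0.4]
opening: 0.468
gripper_force: 0.0
pos [0.4791 0.0474 0.3341] yaw -170.2 shift units [0.52 0.04 3.53] turn units 0.02 clock 32.6333
```

```bash
python3 -c "
from bench import observe;import numpy as np;print(np.round(observe()['joints'],2))"; python3 -m creep '0 0 .8 0 40; 0 0 .6 0 40; .3 0 0 0 40; .2 0 0 0 40; 0 0 0 0 40; 0 0 0 0 40'; python3 -c "
from bench import observe;import numpy as np;print(np.round(observe()['joints'],2))"; python3 go.py .4578 .0453 .193 189.7
```

```text
[ 1.05 -0.08 -1.12  1.65 -0.07  1.53  1.67]
clock: 33.13
eef_pos: [0.4595, 0.0435, 0.2783]
eef_rot: [[-0.985, -0.17, -0.002], [-0.17, 0.985, -0.002], [0.002, -0.002, -1.0]]
force: [-0.1, 0.3, 0.7]
opening: 0.469
gripper_force: 0.0
[ 1.05 -0.15 -1.08  1.79 -0.13  1.43  1.74]
pos [0.4595 0.0435 0.2783] yaw -170.2 shift units [0.03 0.05 2.13] turn units 0.02 clock 33.1333
```

```bash
python3 -m creep '.03 .05 .7 0 40; 0 0 .7 0 40; 0 0 .5 0 40; 0 0 .2 0 40; 0 0 0 0 40; 0 0 0 0 40'; python3 go.py .4578 .0453 .193 189.7; python3 -m creep '0 0 0 0 10; 0 0 0 0 10; 0 0 0 0 10; 0 0 0 0 10; 0 0 0 0 10'; python3 go.py .4578 .0453 .193 189.7; python3 - <<'E'
import numpy as np
f=np.radians(np.arange(-10,61,5)); print((np.diff(121*np.cos(f))/40).round(2),(-np.diff(121*np.sin(f))/40).round(2))
E
```

```text
clock: 33.63
eef_pos: [0.4583, 0.0458, 0.1948]
eef_rot: [[-0.985, -0.173, -0.002], [-0.173, 0.985, 0.0], [0.002, 0.001, -1.0]]
force: [0.0, -0.4, 0.6]
opening: 0.47
gripper_force: 0.0
pos [0.4583 0.0458 0.1948] yaw -170.1 shift units [ 0.01 -0.01  0.05] turn units 0.05 clock 33.6333
clock: 34.05
eef_pos: [0.4586, 0.0464, 0.1957]
eef_rot: [[-0.985, -0.173, -0.0], [-0.173, 0.985, -0.001], [0.0, -0.001, -1.0]]
force: [-1.7, 1.5, 5.8]
opening: 0.196
gripper_force: 58.9
pos [0.4586 0.0464 0.1957] yaw -170.0 shift units [ 0.02 -0.02  0.07] turn units 0.05 clock 34.05
[ 0.03  0.01 -0.01 -0.03 -0.06 -0.08 -0.1  -0.12 -0.14 -0.16 -0.18 -0.19
 -0.21 -0.22] [-0.26 -0.26 -0.26 -0.26 -0.26 -0.25 -0.24 -0.23 -0.22 -0.21 -0.19 -0.18
 -0.16 -0.14]
```

```bash
python3 -m creep '.03 0 -.26 0 10; .01 0 -.26 0 10; -.01 0 -.26 0 10; -.03 0 -.26 0 10; -.06 0 -.26 0 10; -.08 0 -.25 0 10; 0 0 0 0 10'; python3 go.py .4636 .0463 .257 189.7
```

```text
clock: 34.63
eef_pos: [0.4654, 0.0476, 0.2576]
eef_rot: [[-0.985, -0.174, 0.003], [-0.174, 0.985, 0.0], [-0.003, -0.0, -1.0]]
force: [6.7, 2.9, -7.4]
opening: 0.192
gripper_force: 59.4
pos [0.4654 0.0476 0.2576] yaw -170.0 shift units [ 0.05 -0.02  0.01] turn units 0.06 clock 34.6333
```

```bash
python3 -m creep '-.1 0 -.24 0 10; -.12 0 -.23 0 10; -.14 0 -.22 0 10; -.16 0 -.21 0 10; -.18 0 -.19 0 10; -.19 0 -.18 0 10; -.21 0 -.16 0 10; -.22 0 -.14 0 10';  python3 -m creep '0 0 0 0 10; 0 0 0 0 10; 0 0 0 0 10; 0 0 0 0 10; 0 0 0 0 10; 0 0 0 0 10'; python3 - <<'E'
import numpy as np
from bench import observe
q=np.load("q.npy");o=observe();d=np.array(o["eef_pos"])[:2]-q[:2];c,s=np.cos(q[2]),np.sin(q[2]);x=c*d[0]+s*d[1];z=o["eef_pos"][2]+.0113;print("S",x,z,"phi",np.degrees(np.arctan2(z-.228,-.06-x)),"pan",np.arctan2(z-.228,-.06-x)+.1745)
E
```

```text
clock: 35.3
eef_pos: [0.5137, 0.0562, 0.317]
eef_rot: [[-0.985, -0.173, -0.008], [-0.173, 0.985, -0.0], [0.008, 0.001, -1.0]]
force: [-2.0, 3.0, -9.9]
opening: 0.195
gripper_force: 61.7
clock: 35.8
eef_pos: [0.5149, 0.0565, 0.3177]
eef_rot: [[-0.985, -0.173, -0.003], [-0.173, 0.985, -0.0], [0.003, 0.0, -1.0]]
force: [3.8, 5.0, -13.3]
opening: 0.196
gripper_force: 61.3
S -0.1209396193822667 0.32902017994221416 phi 58.89985411237675 pan 1.2024963832052964
```

```bash
cat > chk.py <<'E'
from h import *
from bench import vision,models,observe
q=np.load("q.npy");cs,sn=np.cos(q[2]),np.sin(q[2])
for n in("scene","top","wrist"):
    p=vision.snapshot(n); cv2.imwrite(f"pics/chk_{n}_{p['shot']}.png",p["image"])
    for d in models.regions_of("valve_a",p)[:5]:
        v,u=np.nonzero(d["region"])
        if len(u)<5: continue
        out=[]
        for z in(.02,.2):
            X=plane(p,(u.mean(),v.mean()),z);e=X[:2]-q[:2];out.append((round((cs*e[0]+sn*e[1])*1000),round((-sn*e[0]+cs*e[1])*1000)))
        print(n,round(d["score"],2),np.round(d["extent"]).tolist(),"S xy mm at z20/z200",out)
    g=cv2.inRange(cv2.cvtColor(p["image"],cv2.COLOR_BGR2HSV),(50,120,40),(80,255,255)); print(n,"green px",cv2.countNonZero(g))
print(observe()["clock"])
E
python3 chk.py
```

```text
scene 0.4 [386.0, 321.0, 15.0, 14.0] S xy mm at z20/z200 [(-8, 124), (49, 121)]
scene green px 309
top green px 2
wrist 0.78 [406.0, 269.0, 25.0, 34.0] S xy mm at z20/z200 [(-1, 128), (-80, 76)]
wrist 0.62 [400.0, 287.0, 8.0, 9.0] S xy mm at z20/z200 [(13, 113), (-72, 67)]
wrist green px 2421
36.1
```

A valve shows in the green compartment near S(-4,125). I lower the pan and then check for both valves.

```bash
python3 -m creep '.22 0 .14 0 10; .21 0 .16 0 10; .19 0 .18 0 10; .18 0 .19 0 10; .16 0 .21 0 10; .14 0 .22 0 10; .12 0 .23 0 10; .1 0 .24 0 10'; python3 -m creep '.08 0 .25 0 10; .06 0 .26 0 10; .03 0 .26 0 10; .01 0 .26 0 10; -.01 0 .26 0 10; -.03 0 .22 0 10; 0 0 0 0 10; 0 0 0 0 10'; python3 go.py .4578 .0453 .194 189.7
```

```text
clock: 36.77
eef_pos: [0.4629, 0.0471, 0.2581]
eef_rot: [[-0.985, -0.173, -0.002], [-0.173, 0.985, -0.003], [0.002, -0.003, -1.0]]
force: [-5.9, 1.8, 5.8]
opening: 0.197
gripper_force: 60.0
clock: 37.43
eef_pos: [0.4555, 0.0458, 0.1968]
eef_rot: [[-0.985, -0.173, -0.008], [-0.173, 0.985, -0.003], [0.008, -0.001, -1.0]]
force: [-12.1, 2.8, 8.8]
opening: 0.196
gripper_force: 61.3
pos [0.4555 0.0458 0.1968] yaw -170.0 shift units [-0.06 -0.02  0.07] turn units 0.06 clock 37.4333
```

Release, rise, and turn so the wrist camera sees the pan and turntable again.

```bash
python3 -m creep '0 0 0 0 40; 0 0 0 0 40; 0 0 0 0 40; 0 0 -.6 0 40; 0 0 -.8 0 40; 0 0 -.8 0 40; 0 0 0 1 40; 0 0 0 1 40'; python3 -m creep '0 0 0 1 40; 0 0 0 1 40; 0 0 0 1 40; 0 0 0 1 40; 0 0 0 1 40; 0 0 0 1 40; 0 0 0 1 40; 0 0 0 1 40'; python3 -m creep '0 0 0 1 40; 0 0 0 1 40; 0 0 0 1 40; 0 0 0 1 40; 0 0 0 1 40; 0 0 0 1 40;0 0 0 0 40;0 0 0 0 40'; python3 chk.py; python3 go.py .54 .03 .33 119
```

```text
clock: 38.1
eef_pos: [0.4596, 0.045, 0.2863]
eef_rot: [[-1.0, 0.006, 0.003], [0.006, 1.0, -0.004], [-0.003, -0.003, -1.0]]
force: [-0.7, -0.7, -0.9]
opening: 0.468
gripper_force: 0.0
clock: 38.77
eef_pos: [0.4583, 0.045, 0.2842]
eef_rot: [[-0.762, 0.647, -0.001], [0.647, 0.762, -0.003], [-0.001, -0.003, -1.0]]
force: [1.2, 0.4, -1.1]
opening: 0.468
gripper_force: 0.0
clock: 39.43
eef_pos: [0.4581, 0.0451, 0.2841]
eef_rot: [[-0.343, 0.939, -0.002], [0.939, 0.343, -0.002], [-0.002, -0.002, -1.0]]
force: [-0.1, 0.3, 0.2]
opening: 0.47
gripper_force: 0.0
scene 0.58 [385.0, 321.0, 17.0, 13.0] S xy mm at z20/z200 [(-10, 125), (47, 122)]
scene 0.55 [234.0, 129.0, 22.0, 33.0] S xy mm at z20/z200 [(-253, -453), (-156, -363)]
scene 0.48 [360.0, 322.0, 30.0, 20.0] S xy mm at z20/z200 [(21, 99), (73, 100)]
scene green px 211
top 0.19 [288.0, 292.0, 72.0, 24.0] S xy mm at z20/z200 [(-221, -120), (-221, -118)]
top green px 251
wrist 0.83 [502.0, 123.0, 74.0, 55.0] S xy mm at z20/z200 [(45, 95), (-60, 85)]
wrist 0.56 [489.0, 102.0, 61.0, 28.0] S xy mm at z20/z200 [(5, 127), (-82, 103)]
wrist 0.28 [292.0, 0.0, 346.0, 417.0] S xy mm at z20/z200 [(29, 46), (-68, 58)]
wrist 0.21 [296.0, 175.0, 270.0, 186.0] S xy mm at z20/z200 [(-38, -50), (-106, 4)]
wrist green px 4049
39.7333
pos [0.4578 0.0455 0.2837] yaw 110.0 shift units [-1.07  1.79 -1.16] turn units -1.8 clock 39.7333
```

Two valves are detected in the green sector. I get a better viewpoint to confirm they really lie inside.

```bash
python3 -m creep '0 0 -.3 0 40; .3 .6 -.3 0 40; .36 .6 -.3 0 40; .36 .6 -.3 0 40; .36 .6 0 0 40; 0 0 0 0 40; 0 0 0 0 40; 0 0 0 0 40'; cat > seg.py <<'E'
from h import *
from bench import vision,models
q=np.load("q.npy");cs,sn=np.cos(q[2]),np.sin(q[2])
p=vision.snapshot("wrist"); im=p["image"]; print("cam",(-np.array(p["R"]).T@p["t"]).round(3))
# rectify turntable floor: S frame grid, 4 mm cells, z=.016
def toS(uv,z): X=plane(p,uv,z);e=X[:2]-q[:2];return (round((cs*e[0]+sn*e[1])*1000),round((-sn*e[0]+cs*e[1])*1000))
for d in models.regions_of("valve_a",p)[:4]:
    v,u=np.nonzero(d["region"]); r=cv2.boxPoints(cv2.minAreaRect(np.c_[u,v].astype(np.float32))); e=sorted([(np.linalg.norm(r[i]-r[(i+1)%4]),tuple((r[i]+r[(i+1)%4])/2)) for i in range(4)])[:2]
    print(round(d["score"],2),np.round(d["extent"]).tolist(),len(u),"ends z20",[toS(x[1],.02) for x in e],"z50",[toS(x[1],.05) for x in e])
hsv=cv2.cvtColor(im,cv2.COLOR_BGR2HSV)
for y in range(165,55,-4):
    l=""
    for x in range(-130,91,4):
        u,v=proj(p,S2W(q,(x/1000,y/1000,.016)))[0].round().astype(int)
        if not(0<=u<640 and 0<=v<480): l+=" ";continue
        h,s,V=hsv[v,u]; l+="#" if V<60 else "G" if 45<h<85 and s>90 else "R" if (h<8 or h>172) and s>120 else "B" if 100<h<130 and s>120 else "O" if 8<=h<20 and s>150 else "Y" if 20<=h<35 and s>120 else "."
    print(y,l)
E
python3 seg.py
```

```text
clock: 40.4
eef_pos: [0.5161, 0.1177, 0.3283]
eef_rot: [[-0.345, 0.938, -0.005], [0.939, 0.345, -0.001], [0.001, -0.005, -1.0]]
force: [-0.1, -0.5, 0.5]
opening: 0.469
gripper_force: 0.0
cam [0.492 0.187 0.47 ]
0.86 [418.0, 167.0, 62.0, 49.0] 382 ends z20 [(7, 109), (92, 60)] z50 [(-2, 111), (78, 65)]
0.6 [405.0, 147.0, 33.0, 24.0] 400 ends z20 [(-18, 122), (21, 129)] z50 [(-25, 123), (11, 130)]
165 RRRRRRRRRRRRRRRRRRRRRRRR####.......BBBBBBBBBBBBBBBBBBBBB
161 RRRRRRRRRRRRRRRRRRRRRRRRR###........BBBBBBBBBBBBBBBBBBB.
157 RRRRRRRRRRRRRRRRRRRRRRRRR##..###.##.BBBBBBBBBBBBBBBBBB..
153 .RRRRRRRRRRRRRRRRRRRRRRR##..GG.####...BBBBBBBBBBBBBBB...
149 ..RRRRRRRRRRRRRRRRRRRRR##..GGGGG#####..BBBBBBBBBBBBB....
145 ....RRRRRRRRRRRRRRRRRR##..GGGGGG.#####..BBBBBBBBBBB.....
141 ....RRRRRRRRRRRRRRRRR##..GGGGGGGG.#####..BBBBBBBBB......
137 ......RRRRRRRRRRRRRR##..GGGGGGG.#GG#####..BBBBBBB.......
133 ......RRRRRRRRRRRRR###..GGGGG....#GG#####..BBBBB........
129 ........RRRRRRRRRR###..GGGGGG.###.GG.#####..BBB.......##
125 .........RRRRRRRR.##.GGGGGGGG.########.####..B........##
121 ..........RRRRRR.##..GGGGG
[... 295 characters left out ...]
GGGGGGGGGGGGGGGGGG..........###.......BB
97 R..........#....GGGGGGGGGGGGGGGGGG#GGGG......###......BB
93 RR........#......GGGGGGGGGGGGGGGGGGGGG.........##....BBB
89 .RR......#........GGGGGGGGGGGGGGGGGGGG..........##..BBBB
85 ..RR....#...........GGGGGGGGGGGGGGGGG......##....##..BBB
81 ..RRR..#.............GGGGGGGGGGGGGGG........#.........BB
77 ...RR.#..............GGGGGGGGGGGGGG..............##....B
73 ....RR.................GGGGGGGGGGG..............#####...
69 .....RGG...............GGGGGGGGGG..............######GG.
65 ......GGGG...............GGGGGGG........#.....#####GGG..
61 .......GGGG.....###.####....G.G.......................##
57 ........GGGG...##..#####..............................##
```

```bash
cat > tri2.py <<'E'
from h import *
from bench import vision,models
q=np.load("q.npy");cs,sn=np.cos(q[2]),np.sin(q[2])
E={}
for n in("scene","wrist"):
    p=vision.snapshot(n);E[n]=[]
    for d in models.regions_of("valve_a",p)[:4]:
        v,u=np.nonzero(d["region"]); r=cv2.boxPoints(cv2.minAreaRect(np.c_[u,v].astype(np.float32))); e=sorted([(np.linalg.norm(r[i]-r[(i+1)%4]),tuple((r[i]+r[(i+1)%4])/2)) for i in range(4)])
        print(n,round(d["score"],2),len(u),[np.round(x[1]).tolist() for x in e[:2]],"w",e[0][0].round(1),"l",e[2][0].round(1)); E[n]+=[(p,x[1]) for x in e[:2]]
for i,a in enumerate(E["scene"]):
    for j,b in enumerate(E["wrist"]):
        X,r=tri([a,b]); e=X[:2]-q[:2]
        if r<5 and -.02<X[2]<.2: print(i,j,"S",((cs*e[0]+sn*e[1])*1000).round(),((-sn*e[0]+cs*e[1])*1000).round(),"z",(X[2]*1000).round(),"res",r.round(1))
# scene rectified at z=.016, row = S y
p=E["scene"][0][0]; hsv=cv2.cvtColor(p["image"],cv2.COLOR_BGR2HSV)
for v in range(300,350):
    print(v,"".join("#" if V<65 else "G" if 45<h<85 and s>70 else "R" if (h<8 or h>172) and s>100 else "B" if 100<h<130 and s>100 else "O" if 8<=h<20 and s>130 else "." for h,s,V in hsv[v,345:430]))
E
python3 tri2.py
```

```text
wrist 0.89 460 [[420.0, 168.0], [474.0, 217.0]] w 17.8 l 73.4
wrist 0.68 373 [[404.0, 154.0], [434.0, 154.0]] w 19.0 l 30.0
wrist 0.48 41781 [[302.0, 109.0], [545.0, 109.0]] w 219.0 l 243.0
wrist 0.3 419 [[164.0, 473.0], [195.0, 445.0]] w 13.7 l 41.2Traceback (most recent call last):
  File "tri2.py", line 15, in <module>
    p=E["scene"][0][0]; hsv=cv2.cvtColor(p["image"],cv2.COLOR_BGR2HSV)
      ~~~~~~~~~~^^^
IndexError: list index out of range
```

```bash
python3 - <<'E'
from h import *
import glob
f=sorted(glob.glob("pics/chk_scene_*.png"),key=lambda s:int(s.split("_")[-1][:-4]))[-1]; im=cv2.imread(f); hsv=cv2.cvtColor(im,cv2.COLOR_BGR2HSV)
for v in range(306,352): print(v,"".join("#" if V<60 else "+" if V<90 and s<90 else "G" if 45<h<85 and s>70 else "R" if (h<8 or h>172) and s>100 else "B" if 100<h<130 and s>100 else "O" if 8<=h<20 and s>130 else "." for h,s,V in hsv[v,345:430]))
E
python3 -m creep '.7 -.25 0 0 40; .7 -.25 0 0 40; .7 -.25 0 0 40; .7 -.25 0 0 40; 0 0 0 0 40; 0 0 0 0 40; 0 0 0 0 40'; python3 seg.py; python3 tri2.py | head -5
```

```text
306 #######################+..........GGGGGGGGGGGGGGGGGGGGGGG#######+..RRRRRRRRRRRRRRRRRR
307 ########################++.......GGGGGGGGGGGGGGGGGGGGGGGG+#######..RRRRRRRRRRRRRRRRRR
308 ##########################++.....GGGGGGGGGGGGGGGGGGGGGGGGG#######+.RRRRRRRRRRRRRRRRRR
309 ############################+...GGGGGGGGGGGGGGGGGGGGGGGGGG#######+..RRRRRRRRRRRRRRRRR
310 ############################+..GGGGGGGGGGGGGGGGGGGGGGGGGGG+#######..RRRRRRRRRRRRRRRRR
311 ############################+..GGGGGGGGGGGGGGGGGGGGGGGGGGGG#######+..RRRRRRRRRRRRRRRR
312 ####################+++#####..GGGGGGGGGGGGGGGGGGGGGGGGGGGGG########..RRRRRRRRRRRRRRRR
313 ####################+..+###+..GGGGGGGGGGGGGGGGGGGGGGGGGGGGG+#######+.RRRRRRRRRRRRRRRR
314 #####################+++###+.GGGGGGGGGGGGGGGGGGGGGGGGGGGGGGG+#######..RRRRRRRRRRRRRRR
315 ######################++##+..GGGGGGGGGGGGGGGGGGGGGGGGGGGGGGGG#######..RRRRRRRRRRRRRRR
316 ##########################+.GGGGGGGGGGGGGGGGGGGGGGGGGGGGGGGGG#######+..RRRRRRRRRRRRRR
317 ##########################..GGGGGGGGGGGGGGGGGGGGGGGGGG..GGGGG########..RRRRRRRRRRRRRR
318 ################
[... 4712 characters left out ...]
BBBB
81 ..RRR..####..........GGGGGGGGGGGGGGG........#....##..BBB
77 ...RRR####............GGGGGGGGGGGGG...............##..BB
73 ...RRR.##..............GGGGGGGGGGG.............###......
69 ....RRR#................GGGGGGGGG..............#####...#
65 .....RR..................GGGGGGG.......##.....########..
61 ......RR#GG.....######.##.##G##G#.####################GG
57 .......GGGGG...######################################GG.
scene 0.58 154 [[362.0, 345.0], [388.0, 326.0]] w 8.8 l 31.6
scene 0.47 48 [[392.0, 329.0], [401.0, 320.0]] w 5.7 l 12.0
wrist 0.59 326 [[441.0, 257.0], [496.0, 302.0]] w 11.4 l 70.5
wrist 0.58 344 [[429.0, 236.0], [465.0, 257.0]] w 17.8 l 41.3
0 1 S 74.0 74.0 z 64.0 res 3.3
```

The scene view shows one valve lying flat and the other leaning towards the rim. I triangulate the leaning one from several wrist views.

```bash
cat > ends.py <<'E'
from h import *
from bench import vision,models
import pickle,os
V=pickle.load(open("v.pkl","rb")) if os.path.exists("v.pkl") else []
p=vision.snapshot("wrist")
for d in models.regions_of("valve_a",p)[:2]:
    v,u=np.nonzero(d["region"]); r=cv2.boxPoints(cv2.minAreaRect(np.c_[u,v].astype(np.float32))); e=sorted([(np.linalg.norm(r[i]-r[(i+1)%4]),tuple((r[i]+r[(i+1)%4])/2)) for i in range(4)])[:2]
    print(round(d["score"],2),len(u),[np.round(x[1]).tolist() for x in e])
    if e[0][1][1]>e[1][1][1]: e=e[::-1]
    if np.hypot(*np.subtract(e[0][1],e[1][1]))>55: V.append(({k:p[k] for k in("vfov","cx","cy","R","t")},e[0][1],e[1][1]))
pickle.dump(V,open("v.pkl","wb"))
q=np.load("q.npy");cs,sn=np.cos(q[2]),np.sin(q[2])
S=vision.snapshot("scene")
for k,su in((1,(386,326)),(2,(361,344))):
    for o in([(a[0],a[k]) for a in V],[(a[0],a[k]) for a in V]+[(S,su)]):
        if len(o)<2: continue
        X,r=tri(o);e=X[:2]-q[:2]; x,y=cs*e[0]+sn*e[1],-sn*e[0]+cs*e[1]; print(k,"S",round(x*1000),round(y*1000),"z",round(X[2]*1000),"r",round(np.hypot(x+.02,y-.165)*1000),"ang",round(np.degrees(np.arctan2(x+.02,.165-y)),1),"res",r.round(1))
E
python3 ends.py; python3 -m creep '.2 .8 0 0 40; .2 .8 0 0 40; .2 .8 0 0 40; 0 0 0 0 40; 0 0 0 0 40; 0 0 0 0 40'; python3 ends.py
```

```text
0.71 402 [[441.0, 257.0], [497.0, 303.0]]
0.61 357 [[464.0, 258.0], [429.0, 237.0]]
1 S 3 107 z 29 r 62 ang 21.5 res 0.3
2 S 75 73 z 65 r 132 ang 46.0 res 2.1
clock: 42.23
eef_pos: [0.4994, 0.2495, 0.3327]
eef_rot: [[-0.35, 0.937, -0.007], [0.937, 0.35, -0.001], [0.002, -0.006, -1.0]]
force: [0.4, -0.0, -0.9]
opening: 0.47
gripper_force: 0.0
0.75 309 [[390.0, 268.0], [438.0, 316.0]]
0.67 2003 [[191.0, 408.0], [340.0, 389.0]]
1 S -58 131 z 209 r 51 ang -48.3 res 78.8
1 S -20 81 z 96 r 84 ang 0.3 res 82.4
2 S -104 183 z 355 r 86 ang -102.0 res 124.9
2 S -35 63 z 153 r 104 ang -8.6 res 171.7
```

```bash
python3 - <<'E'
import pickle
V=pickle.load(open("v.pkl","rb")); V=[a for a in V if a[1][0]>380]; print(len(V)); pickle.dump(V,open("v.pkl","wb"))
E
python3 -m creep '.3 .8 0 0 40; .3 .8 0 0 40; 0 0 0 0 40; 0 0 0 0 40; 0 0 0 0 40'; sed -i 's/>55:/>55 and e[0][0]<25 and min(e[0][1][0],e[1][1][0])>345:/' ends.py; python3 ends.py; python3 go.py .6 .1 .3 100
```

```text
2
clock: 42.8
eef_pos: [0.5514, 0.2927, 0.3338]
eef_rot: [[-0.347, 0.938, -0.003], [0.938, 0.347, -0.002], [-0.001, -0.004, -1.0]]
force: [-0.7, -0.3, 0.9]
opening: 0.469
gripper_force: 0.0
0.65 256 [[334.0, 261.0], [345.0, 292.0]]
0.54 188 [[343.0, 281.0], [363.0, 305.0]]
1 S 11 101 z 9 r 71 ang 25.8 res 0.4
1 S 4 107 z 28 r 62 ang 22.7 res 1.2
2 S 66 76 z 79 r 124 ang 44.1 res 0.6
2 S 73 72 z 67 r 132 ang 45.1 res 3.2
pos [0.5516 0.2922 0.3341] yaw 110.3 shift units [-4.93 -0.52  0.86] turn units 2.05 clock 42.95
```

The leaning valve's tip sits on the rim at about z 65–75, near r 128, so it is only half in. I turn the bin about 60° away from the tower, push the tip inside, then turn it back by the same amount.

```bash
python3 -m creep '0 0 0 1 45; 0 0 0 1 45; 0 0 0 1 45; 0 0 0 1 45; 0 0 0 1 45; 0 0 0 1 45; 0 0 0 .2 45; 0 0 0 0 45'; python3 go.py .6093 .3546 .07 79.4
```

```text
clock: 43.62
eef_pos: [0.5516, 0.2927, 0.3336]
eef_rot: [[0.185, 0.983, -0.003], [0.983, -0.185, -0.002], [-0.003, -0.003, -1.0]]
force: [0.5, -0.5, -0.0]
opening: 0.524
gripper_force: 0.0
pos [0.5516 0.2927 0.3336] yaw 79.4 shift units [1.81 1.15 6.58] turn units -0.01 clock 43.6167
```

```bash
python3 -m creep '.7 .5 1 0 45; .7 .5 1 0 45; .4 .1 1 0 45; 0 0 1 0 45; 0 0 0 0 45; 0 0 0 0 45; 0 0 0 0 45'; python3 go.py .6093 .3546 .064 79.4
```

```text
clock: 44.2
eef_pos: [0.5977, 0.3456, 0.1936]
eef_rot: [[0.185, 0.983, -0.002], [0.983, -0.185, 0.0], [-0.0, -0.002, -1.0]]
force: [0.8, 0.6, 0.9]
opening: 0.529
gripper_force: 0.0
pos [0.5977 0.3456 0.1936] yaw 79.4 shift units [0.28 0.25 3.24] turn units -0.01 clock 44.2
```

```bash
python3 -m creep '.28 .25 .6 0 45; 0 0 1 0 45; 0 0 1 0 45; 0 0 .5 0 45; 0 0 0 0 45; 0 0 0 0 45; 0 0 0 0 45'; python3 go.py .6093 .3546 .062 79.4
```

```text
clock: 44.78
eef_pos: [0.6101, 0.3559, 0.0713]
eef_rot: [[0.185, 0.983, 0.0], [0.983, -0.185, 0.002], [0.002, 0.0, -1.0]]
force: [-0.1, 0.7, -0.0]
opening: 0.525
gripper_force: 0.0
pos [0.6101 0.3559 0.0713] yaw 79.3 shift units [-0.04 -0.01  0.23] turn units -0.01 clock 44.7833
```

```bash
python3 -m creep '0 0 .18 0 45; 0 0 0 0 8; 0 0 0 0 8; 0 0 0 0 8; 0 0 0 0 8; 0 0 0 0 8'; python3 -m creep '-.01 -.26 0 -1 8; -.01 -.26 0 -1 8; -.01 -.26 0 -1 8; -.01 -.26 0 -1 8; -.01 -.26 0 -1 8; -.01 -.26 0 -1 8; -.01 -.26 0 -1 8; -.01 -.26 0 -1 8'; python3 -m creep '-.01 -.26 0 -1 8; -.01 -.26 0 -1 8; -.01 -.26 0 -1 8; -.01 -.26 0 -1 8; 0 0 0 0 8; 0 0 0 0 8; 0 0 0 0 8'; python3 go.py .5 .31 .07 139
```

```text
clock: 45.28
eef_pos: [0.6083, 0.3548, 0.0606]
eef_rot: [[0.184, 0.983, -0.004], [0.983, -0.184, -0.001], [-0.002, -0.004, -1.0]]
force: [-1.9, -2.1, 4.9]
opening: 0.122
gripper_force: 58.7
clock: 45.95
eef_pos: [0.5277, 0.3424, 0.0606]
eef_rot: [[-0.494, 0.869, -0.003], [0.869, 0.494, 0.0], [0.002, -0.002, -1.0]]
force: [0.6, 0.5, 2.2]
opening: 0.123
gripper_force: 59.2
clock: 46.53
eef_pos: [0.4948, 0.3162, 0.0606]
eef_rot: [[-0.759, 0.652, -0.005], [0.652, 0.759, -0.001], [0.004, -0.004, -1.0]]
force: [-2.6, -0.2, 4.9]
opening: 0.12
gripper_force: 59.5
pos [0.4948 0.3162 0.0606] yaw 139.3 shift units [-0.2  -0.03 -0.24] turn units 0.07 clock 46.5333
```

```bash
python3 -m creep '0 0 0 0 45; 0 0 0 0 45; 0 0 0 0 45; 0 0 -1 0 45; 0 0 -1 0 30; 0 0 -1 0 10; 0 0 -1 0 0; 0 0 -1 0 0'; python3 go.py .68 .22 .30 139
```

```text
clock: 47.2
eef_pos: [0.4962, 0.3156, 0.2619]
eef_rot: [[-0.759, 0.651, -0.005], [0.651, 0.759, -0.001], [0.003, -0.004, -1.0]]
force: [1.4, -0.1, 0.3]
opening: 0.003
gripper_force: 0.0
pos [0.4962 0.3156 0.2619] yaw 139.4 shift units [-5.04  1.17 -0.97] turn units 0.07 clock 47.2
```

```bash
python3 -m creep '-.85 .2 -.2 0 0; -.85 .2 -.2 0 0; -.85 .2 -.2 0 0; -.85 .2 -.2 0 0; -.85 .2 -.2 0 0; -.8 .17 0 0 0; 0 0 0 0 0; 0 0 0 0 0'; python3 -m creep '0 0 0 0 0; 0 0 0 0 0'; cat > look.py <<'E'
from h import *
from bench import vision,models
import pickle
C=[.5869,.2347]
p=vision.snapshot("wrist"); hsv=cv2.cvtColor(p["image"],cv2.COLOR_BGR2HSV)
cv2.imwrite(f"pics/look_{p['shot']}.png",p["image"])
for d in models.regions_of("valve_a",p)[:3]:
    v,u=np.nonzero(d["region"]); r=cv2.boxPoints(cv2.minAreaRect(np.c_[u,v].astype(np.float32))); e=sorted([(np.linalg.norm(r[i]-r[(i+1)%4]),tuple((r[i]+r[(i+1)%4])/2)) for i in range(4)])[:2]
    print(round(d["score"],2),len(u),np.round(d["extent"]).tolist(),[(np.round(x[1]).tolist(),[plane(p,x[1],z)[:2].round(3).tolist() for z in(.02,.055)]) for x in e])
for x in np.arange(.74,.57,-.005): # world grid, x up, y left
    l=""
    for y in np.arange(.35,.14,-.004):
        u,v=proj(p,[(x,y,.016)])[0].round().astype(int)
        if not(0<=u<640 and 0<=v<480): l+=" ";continue
        h,s,V=hsv[v,u]; l+="#" if V<60 else "G" if 45<h<85 and s>90 else "R" if (h<8 or h>172) and s>120 else "B" if 100<h<130 and s>120 else "Y" if 20<=h<35 and s>120 else "."
    print("%.3f"%x,l)
E
python3 look.py
```

```text
clock: 47.87
eef_pos: [0.6821, 0.2177, 0.2977]
eef_rot: [[-0.756, 0.655, -0.006], [0.655, 0.756, -0.001], [0.004, -0.005, -1.0]]
force: [-0.6, -0.2, 0.8]
opening: 0.006
gripper_force: 0.0
clock: 48.03
eef_pos: [0.6791, 0.2212, 0.2994]
eef_rot: [[-0.76, 0.649, -0.005], [0.649, 0.76, -0.001], [0.003, -0.004, -1.0]]
force: [-0.8, 0.0, -0.9]
opening: 0.003
gripper_force: 0.0
0.83 529 [317.0, 164.0, 74.0, 18.0] [([316.0, 173.0], [[0.654, 0.233], [0.651, 0.236]]), ([393.0, 173.0], [[0.713, 0.302], [0.706, 0.299]])]
0.59 335 [297.0, 145.0, 20.0, 23.0] [([306.0, 146.0], [[0.622, 0.244], [0.622, 0.246]]), ([306.0, 166.0], [[0.639, 0.228], [0.638, 0.232]])]
0.740 .....................................................
0.735 .....................................................
0.730 .....................................................
0.725 ..............................GGG....................
0.720 ....................GGGGGG....GGGGGGGGGG.............
0.715 .................GGGGGG##.....########GGGGG..........
0.710 .............B..GGGGGGG##....#..##########GGG........
0.705 ...........BBB...#
[... 955 characters left out ...]
BBBBBBBBBB..GG.##..GGGGGGGGGGGGGG.#####.
0.620 ..BBBBBBBBBBBBBBBBBBBBBB..GG..GGGGGGGGGGGGGG.######.#
0.615 ..BBBBBBBBBBBBBBBBBBBBBBB..GGGGGGGGGGGGGGG.###....###
0.610 ...BBBBBBBBBBBBBBBBBBBBBB..GGGGGGGGGGGG.####...RR.###
0.605 ....BBBBBBBBBBBBBBBBBBBBBB..GGGGGGGG.####...RRRRRR###
0.600 ....BBBBBBBBBBBBBBBBBBBBBB...GGGGG.####...RRRRRRRR.##
0.595 .....BBBBBBBBBBBBBBBBBBBBB.#...#####...RRRRRRRRRRRR.#
0.590 .....BBBBBBBBBBBBBBBBBBBBB#......#...RRRRRRRRRRRRRR..
0.585 ......BBBBBBBBBBBBBBBBBBBB........RRRRRRRRRRRRRRRRRR.
0.580 #......BBBBBBBBBBBBBBBBB.#........RRRRRRRRRRRRRRRRRRR
0.575 #......BBBBBBBBBBBBBB..###........RRRRRRRRRRRRRRRRRRR
0.570 ........BBBBBBBBBBB.###...Y......RRRRRRRRRRRRRRRRRRRR
```

The leaning valve runs from head (.652,.234) to tip (.705,.298), and the tip hangs over the rim. I pinch it near the tip and draw it inward.

```bash
python3 -m creep '.38 .79 0 0 28; .38 .79 0 0 28; 0 0 .2 1 28; 0 0 .2 1 28; 0 0 .2 1 28; 0 0 .2 1 28; 0 0 .2 1 28; 0 0 .2 1 28'; python3 -m creep '0 0 .2 1 28; 0 0 .2 1 28; 0 0 .2 1 28; 0 0 .2 1 28; 0 0 .2 1 28; 0 0 .2 1 28; 0 0 .2 1 28; 0 0 .2 1 28'; python3 -m creep '0 0 .2 1 28; 0 0 .2 1 28; 0 0 .2 1 28; 0 0 .2 .6 28; 0 0 0 0 28; 0 0 0 0 28'; python3 look.py | head -3; python3 go.py .697 .289 .054 51
```

```text
clock: 48.8
eef_pos: [0.6973, 0.2882, 0.2512]
eef_rot: [[-0.329, 0.944, -0.004], [0.944, 0.329, -0.002], [-0.0, -0.005, -1.0]]
force: [-0.2, -0.9, 0.3]
opening: 0.329
gripper_force: 0.0
clock: 49.47
eef_pos: [0.697, 0.288, 0.1872]
eef_rot: [[0.355, 0.935, -0.004], [0.935, -0.355, -0.001], [-0.003, -0.004, -1.0]]
force: [-0.0, -0.1, -0.1]
opening: 0.331
gripper_force: 0.0
clock: 49.97
eef_pos: [0.6969, 0.2877, 0.1552]
eef_rot: [[0.622, 0.783, -0.005], [0.783, -0.622, -0.002], [-0.005, -0.003, -1.0]]
force: [0.5, 1.5, 0.8]
opening: 0.322
gripper_force: 0.0
0.73 795 [290.0, 301.0, 25.0, 81.0] [([299.0, 379.0], [[0.587, 0.184], [0.607, 0.204]]), ([303.0, 301.0], [[0.642, 0.245], [0.655, 0.258]])]
0.57 946 [308.0, 220.0, 25.0, 90.0] [([315.0, 221.0], [[0.696, 0.295], [0.702, 0.301]]), ([322.0, 312.0], [[0.648, 0.226], [0.66, 0.241]])]
0.17 38815 [81.0, 198.0, 408.0, 282.0] [([83.0, 324.0], [[0.473, 0.35], [0.507, 0.349]]), ([496.0, 345.0], [[0.752, 0.102], [0.751, 0.133]])]
pos [0.6975 0.2879 0.1561] yaw 51.5 shift units [ 0.02 -0.02  2.55] turn units 0.1 clock 50.0667
```

```bash
python3 -m creep '0 -.05 .9 0 28; 0 0 .9 0 28; 0 0 .6 0 28; 0 0 .1 0 28; 0 0 0 0 28; 0 0 0 0 28; 0 0 0 0 28'; python3 go.py .695 .289 .053 51
```

```text
clock: 50.65
eef_pos: [0.6964, 0.2892, 0.0572]
eef_rot: [[0.624, 0.781, -0.003], [0.781, -0.624, -0.0], [-0.002, -0.002, -1.0]]
force: [0.1, 1.0, 0.4]
opening: 0.332
gripper_force: 0.0
pos [0.6964 0.2892 0.0572] yaw 51.4 shift units [-0.03 -0.02  0.11] turn units 0.08 clock 50.65
```

```bash
python3 -m creep '0 0 .1 0 28; 0 0 0 0 0; 0 0 0 0 0; 0 0 0 0 0; 0 0 0 0 0; 0 0 0 0 0'; python3 go.py .67 .255 .075 51
```

```text
clock: 51.15
eef_pos: [0.6964, 0.2887, 0.0525]
eef_rot: [[0.625, 0.781, -0.003], [0.781, -0.625, -0.001], [-0.002, -0.002, -1.0]]
force: [1.2, -0.3, 5.5]
opening: 0.026
gripper_force: 60.5
pos [0.6964 0.2887 0.0525] yaw 51.3 shift units [-1.07  0.01 -0.56] turn units 0.07 clock 51.15
```

```bash
python3 -m creep '0 0 -.25 0 0; -.1 .05 -.25 0 0; -.3 .1 0 0 0; -.4 .1 0 0 0; -.3 .1 0 0 0; 0 0 0 0 0; 0 0 0 0 0'; python3 -c "
from bench import observe;s=observe();print(s['eef_pos'],s['force'],s['opening'])"; python3 -m creep '0 0 .3 0 0; 0 0 0 0 15; 0 0 0 0 28; 0 0 0 0 28; 0 0 -.6 0 28; 0 0 -1 0 28; 0 0 -1 0 45; 0 0 0 0 45'; python3 look.py; python3 go.py .4948 .3162 .2 139
```

```text
clock: 51.73
eef_pos: [0.6791, 0.2445, 0.0716]
eef_rot: [[0.625, 0.78, -0.005], [0.78, -0.625, -0.002], [-0.004, -0.003, -1.0]]
force: [-0.2, 0.9, -0.6]
opening: 0.023
gripper_force: 58.8
[0.67908771 0.24449449 0.07163378] [-0.20230024  0.91512029 -0.63302006] 0.022529785493798502
clock: 52.4
eef_pos: [0.6833, 0.249, 0.1735]
eef_rot: [[0.624, 0.781, 0.008], [0.781, -0.624, 0.005], [0.009, 0.003, -1.0]]
force: [1.1, 1.0, 1.6]
opening: 0.527
gripper_force: 0.0
0.95 770 [272.0, 255.0, 27.0, 60.0] [([291.0, 256.0], [[0.644, 0.242], [0.654, 0.25]]), ([263.0, 308.0], [[0.59, 0.219], [0.607, 0.229]])]
0.91 1010 [306.0, 196.0, 25.0, 100.0] [([318.0, 196.0], [[0.697, 0.269], [0.701, 0.273]]), ([318.0, 297.0], [[0.638, 0.195], [0.649, 0.208]])]
0.740 .....................................................
0.735 .....................................................
0.730 .....................................................
0.725 .....................................................
0.720 .....................................................
0.715 .......................G.GGGGGGGGG...............
[... 1141 characters left out ...]
###
0.615 ..BBBBBBBBBBBBBBBBBBBBBB..GGGGG##GGGGGGG#############
0.610 ...BBBBBBBBBBBBBBBBBBBBBB.#GGGG##GGGGG###############
0.605 ...BBBBBBBBBBBBBBBBBBBBBBB.#GG##G#GG#################
0.600 ....BBBBBBBBBBBBBBBBBBBBBB..#.#######################
0.595 .....BBBBBBBBBBBBBBBBBBBBB#....####.#################
0.590 .....BBBBBBBBBBBBBBBBBBBBB##....###################..
0.585 ......BBBBBBBBBBBBBBBBBBB###.....##################R#
0.580 #.....BBBBBBBBBBBBBBBBB.######....###############RRRR
0.575 #......BBBBBBBBBBBBBB.#########...#########.#.RRRRRRR
0.570 #.......BBBBBBBBBBB############....######...RRRRRRRRR
pos [0.681  0.2472 0.1667] yaw 51.4 shift units [-1.55 -4.71 -0.84] turn units -17.52 clock 52.5
```

Both valves now lie flat inside green. I turn the bin back using the post at 93.5°.

```bash
python3 -m creep '.14 -.93 0 0 45; .14 -.93 0 0 45; .14 -.93 0 0 45; .14 -.91 0 0 45; 0 0 0 -1 45; 0 0 0 -1 45; 0 0 0 -1 45; 0 0 0 -1 45'; python3 -m creep '0 0 .3 -1 45; 0 0 .3 -1 45; 0 0 .3 -1 45; 0 0 .3 -1 45; 0 0 0 -.4 45; 0 0 0 0 45; 0 0 0 0 45'; python3 go.py .5794 .3572 .062 93.5
```

```text
clock: 53.17
eef_pos: [0.5773, 0.3555, 0.1622]
eef_rot: [[0.314, 0.949, -0.006], [0.949, -0.314, -0.003], [-0.004, -0.005, -1.0]]
force: [0.3, -0.0, 0.2]
opening: 0.527
gripper_force: 0.0
clock: 53.75
eef_pos: [0.5773, 0.3554, 0.1146]
eef_rot: [[-0.058, 0.998, -0.006], [0.998, 0.058, -0.002], [-0.001, -0.006, -1.0]]
force: [-0.1, 0.7, 0.3]
opening: 0.523
gripper_force: 0.0
pos [0.5773 0.3554 0.1146] yaw 93.3 shift units [0.04 0.06 1.32] turn units -0.04 clock 53.75
```

```bash
python3 -m creep '.04 .06 .7 0 45; 0 0 .6 0 45; 0 0 0 0 45; 0 0 0 0 8; 0 0 0 0 8; 0 0 0 0 8; 0 0 0 0 8; 0 0 0 0 8'; python3 go.py .687 .304 .062 34.9; python3 -m creep '-.01 .26 0 1 8; -.01 .26 0 1 8; -.01 .26 0 1 8; -.01 .26 0 1 8; -.01 .26 0 1 8; -.01 .26 0 1 8; -.01 .26 0 1 8; -.01 .26 0 1 8'; python3 -m creep '-.01 .26 0 1 8; -.01 .26 0 1 8; -.01 .26 0 1 8; 0 .19 0 .7 8; 0 0 0 0 8; 0 0 0 0 8; 0 0 0 0 8'; python3 go.py .687 .304 .062 34.9
```

```text
clock: 54.42
eef_pos: [0.5801, 0.358, 0.0656]
eef_rot: [[-0.059, 0.998, -0.003], [0.998, 0.059, 0.0], [0.0, -0.003, -1.0]]
force: [-1.9, -0.2, 4.6]
opening: 0.115
gripper_force: 58.8
pos [0.5801 0.358  0.0656] yaw 93.4 shift units [-1.51  2.59  0.08] turn units 11.69 clock 54.4167
clock: 55.08
eef_pos: [0.6586, 0.3335, 0.0656]
eef_rot: [[0.6, 0.8, -0.004], [0.8, -0.6, -0.003], [-0.005, -0.002, -1.0]]
force: [-4.2, -3.9, 8.9]
opening: 0.118
gripper_force: 59.4
clock: 55.67
eef_pos: [0.6857, 0.3048, 0.0656]
eef_rot: [[0.821, 0.571, -0.004], [0.571, -0.821, -0.004], [-0.006, 0.001, -1.0]]
force: [-3.6, -5.8, 8.7]
opening: 0.113
gripper_force: 59.4
pos [0.6857 0.3048 0.0656] yaw 34.8 shift units [0.01 0.04 0.09] turn units -0.02 clock 55.6667
```

```bash
python3 -m creep '0 0 0 0 45; 0 0 0 0 45; 0 0 0 0 45; 0 0 -.6 0 45; 0 0 -1 0 45; 0 0 -1 0 45; -.7 0 -1 0 45; -.7 0 -1 0 45'; python3 -m creep '-.7 0 -.8 0 45; -.7 0 -.5 0 45; 0 0 0 0 45; 0 0 0 0 45; 0 0 0 0 45'; python3 - <<'E'
exec(open("seg.py").read().replace("range(165,55,-4)","range(165,60,-8)"))
S=vision.snapshot("scene");T=vision.snapshot("top")
for n,p in(("scene",S),("top",T)):
    for d in models.regions_of("valve_a",p)[:4]:
        v,u=np.nonzero(d["region"]); print(n,round(d["score"],2),np.round(d["extent"]).tolist(),toS((u.mean(),v.mean()),.02))
hsv=cv2.cvtColor(S["image"],cv2.COLOR_BGR2HSV); m=cv2.inRange(hsv,(5,150,80),(18,255,255)); n,l,st,c=cv2.connectedComponentsWithStats(m)
print("orange",[(st[i].tolist(),c[i].round()) for i in range(1,n) if st[i][4]>30])
print("knob model -40deg",proj(S,S2W(q,(.079,-.063,.246))), "grip rest",proj(S,S2W(q,(-.179,0,.207))))
print([(np.round(d["extent"]),d["score"]) for d in models.look_for("pan_grip",S)[:2]])
E
```

```text
clock: 56.33
eef_pos: [0.6464, 0.2806, 0.237]
eef_rot: [[0.82, 0.573, -0.005], [0.573, -0.82, 0.0], [-0.004, -0.003, -1.0]]
force: [1.2, 0.1, 1.2]
opening: 0.525
gripper_force: 0.0
clock: 56.75
eef_pos: [0.6018, 0.2477, 0.2869]
eef_rot: [[0.821, 0.572, -0.004], [0.572, -0.821, -0.002], [-0.005, -0.001, -1.0]]
force: [0.0, -0.8, -0.0]
opening: 0.531
gripper_force: 0.0
cam [0.665 0.29  0.429]
0.91 [362.0, 194.0, 56.0, 60.0] 384 ends z20 [(-37, 101), (49, 85)] z50 [(-30, 108), (50, 94)]
0.81 [350.0, 212.0, 22.0, 29.0] 275 ends z20 [(0, 128), (-29, 111)] z50 [(5, 134), (-22, 118)]
165 RRRRRRRRRRRRRRRRRRRR####....###BBBBBBBBBBBBBBBBBBBBBBBBB
157 .RRRRRRRRRRRRRRRRRRR####....###.BBBBBBBBBBBBBBBBBBBBBB..
149 ...RRRRRRRRRRRRRRRRRR############.BBBBBBBBBBBBBBBBBB....
141 .....RRRRRRRRRRRRRR####GGGGG.#.#####BBBBBBBBBBBBBB......
133 .......RRRRRRRRRR..##GGGGGGGG##..####.BBBBBBBBBB........
125 .#.......RRRRRR..##GGGGGGGGGG####..#####BBBBBB........#.
117 ###........RRR.##GGGGGGGGGGGG####.G..#####.B............
109 ##...........##GGGGGGGGG##G###GGGGGGG..#####............
101 R..........##...GGGGGGG#####GGGGGGGGGGG..#####.........B
93 RRR......##.......GGGGG##########GGGGGG.......##.....BBB
85 RRRRR..###..........GGGGGGGGGGGGGGG.............###.BBBB
77 RRRRR.##......########G##G####G###G................#BB..
69 RRR..####.#########################............####BB...
61 .RG##############################################GG.....
scene 0.54 [364.0, 309.0, 28.0, 29.0] (0, 91)
scene 0.49 [387.0, 322.0, 17.0, 11.0] (-8, 125)
scene 0.46 [300.0, 239.0, 62.0, 71.0] (-56, -57)
top 0.6 [216.0, 232.0, 10.0, 11.0] (-5, 125)
orange [([317, 240, 44, 51, 1218], array([340., 267.])), ([298, 278, 14, 18, 112], array([304., 287.]))]
knob model -40deg [[303.48558028 285.58275623]] grip rest [[390.5570533 206.9571319]]
[(array([345., 195.,  69.,  64.]), 0.66)]
```

```bash
python3 -c "
from bench import workorder;print(workorder.close_job())"
```

```text
the job is handed in; nothing more can be done
None
```

I handed in the job at about 57 s: both valves lie in the green compartment under the chute, the flap is fully on the tub side and the pan is lowered. After tipping, one valve leaned on the rim, so I turned the bin about 58° away, laid that valve flat and turned it back to within about 1°.

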